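# Load the bead drilling jig and set the drill speed

## Robot

A 6-joint arm with a two-finger parallel gripper is mounted at the origin on the work surface. World frame = base frame: x ahead of the robot, y to its left, z up, the work surface at z = 0. Lengths are in m, angles in rad, forces in N, time in s.
With the tool pointing down it reaches from about 0.3 to 0.775 m from the base axis. Payload 14.6 kg.
Tool frame: the origin (TCP) lies at the very end of the fingers, on their centre line; the grasp point (between the pads) lies 19 mm behind it; z points along the fingers, y is the line along which they close (so a half turn about z gives the same grasp; the last joint's range is limited). The gripper opens to 94 mm and grips with 3 to 60 N. Pads are 16 mm wide; open, the fingers measure 119 mm over their backs; the gripper's body (75 mm by 177 mm) begins 78 mm behind the grasp point.
Start: joints at [1.217, 0.3, 1.521, -0, 1.321, -0.067], TCP at [0.156, 0.528, 0.205] pointing down, gripper open.
Joint ranges: [-3.03, 3.03], [-0.79, 2.21], [0.23, 2.52], [-1.04, 4.18], [0, 3.07], [-2.55, 2.55]. Speed limits (rad/s): [2.22, 2.22, 2.57, 3.14, 3.14, 3.14].

## Interface

Orientations are given as [roll, pitch, yaw] about the fixed x, y, z axes, in that order (R = Rz(yaw) Ry(pitch) Rx(roll)).
In Python, from station import telemetry, cams, hand_in, nets gives the robot as it stands.
- The arm moves only by the tool move_arm, never from a script. Its argument "increments" is a list of rows, each a list of 4 numbers: the shift along the tool's x, y, z in m, then the turn about the tool's z in rad. In form: [[tx, ty, tz, roll], ...]. A call has 1 to 20 rows; each row shifts and turns the commanded pose from where the row before left it, along the tool's axes as they then stand; what a row does not reach is not made up. A row lasts 1/8 s, in which the tool goes at most 62.5 mm and 10.7 degrees, less where a joint would pass 70% of its speed; a pose out of reach is approached as far as the arm can. A call is refused whole if a number of a shift passes 0.0625 or a number of a turn 0.188, either way. A call with a gripper value outside its range is refused whole. "grip" is the opening, from 0 (shut) to 1 (fully open), set as the call begins (left out, the last holds). The fingers move at their own pace and stop on an object; "force" is the grip in N (left out, the last holds). Time passes only in rows, so rows that do not move let the fingers close. It gives the time, the measured TCP pose, the force, the opening and the grip force at its end, in the units of the state.
- telemetry.get_obs(): the state, without advancing time (a new reading comes with each control period).
- cams.camera(name): name is "side" or "top"; returns the picture (400x640x3 uint8, blue, green, red); there is no depth.
- cams.camera_model(name): a dict with "intrinsics" (3x3 intrinsics, pixels), "k1" (the pictures are not rectified: a ray, as slopes to the right and down, at radius r is drawn at 1 + k1 r^2 times it, then the intrinsics apply), "xyz" and "attitude" of the camera in the world. Camera axes: x right, y up, looking along -z (the intrinsics and any distortion apply to the point x, -y, -z); pixel columns grow to the right and rows downward; lengths in m; the calibration is good to about 2 mm. A picture is of the moment at which its call begins. camera_model takes no time and is no camera call.
- hand_in(): hands the job in; it is judged then, once.
Trained networks look in the newest picture that a camera, given by its name, has taken for a name from the list of things; names that differ only in an ending like _2 or _b are one class to them, and where a whole thing is asked for, a point or a joint stands for the part that bears it (a point fixed in the world has none). Each returns a list of dicts, best first, with "conf" (0 to 1); they miss things now and then, are a little off and sometimes report something else, mostly with a low value. They report only what shows in the picture. A call takes as long as a camera call. They do not tell look-alikes from the thing itself.
- nets.search_frame(camera, query): "extent" ([left, top, right, bottom] in pixels, round what is visible of it).
- nets.mark_of(camera, query): "centre" ([column, row] in pixels: a listed point, or the origin of a listed thing).
The state is a dict: "time_s": time; "qpos": joint angles; "joint_vel": joint speeds; "tau": joint torques, N m; "ee_pos": TCP position; "eef_rot": TCP orientation; "force": force on the tool from outside, world axes, zero at the start; "moment": the same for the moment, N m; "grip_width": finger opening in m; "grip_force": force on a finger pad.
Only numpy, scipy, OpenCV 4.12 (cv2) and the standard library are available. Lean on these libraries where they do the work, as an engineer would, in place of code of your own. Each camera call takes 0.05 s, during which the arm holds its last target. There are 200 camera calls.

## Task

Lift the clear cover off the bead tray and stand it on the felt pad, put every wooden bead blank from the tray upright into a nest of the drilling jig (one to a nest, any nest), and then lower the drill plate level over both locating pins, gently and without forcing, until it sits flush on both rails. After that reach through the guard of the speed controller and turn the sunk knob clockwise until its pointer meets the white mark, and last put the cover back on the emptied tray, down inside its lip. Leave the other things on the table where they are.

Things in the scene. Friction and masses are not known exactly. Their poses are not given: they have to be found in the camera images.
- tray: Fixed low black bead tray, 124 (x) by 190 (y) mm; floor 4 mm thick, a 4 mm wide lip round it that rises 4 mm above the floor (8 mm over the table). Origin: centre of the underside, on the table. The blanks stand on its floor, under the cover.
- cover: Loose clear plastic dust cover, an upturned open box 104 (x) by 170 (y) by 36 mm, walls 3 mm, 0.15 kg, with a white bar handle on top, centred: 14 mm (x) by 60 mm (y), from 36 to 62 mm above the cover's rim. Origin: centre of the rim (lower edge). It starts on the tray's floor inside the lip, with 6 mm of play each way, axes parallel to the tray's.
- pad: Fixed grey felt pad, 124 (x) by 190 (y) by 3 mm, empty at the start. Origin: centre of its underside.
- jig: Fixed aluminium drilling jig: base 84 (x) by 214 (y) by 18 mm. Four round nests in its top, 34 mm wide and 6 mm deep, on its y axis at -60, -20, 20, 60 mm. At each end a rail 70 (x) by 22 (y) mm, centred at y = -93 and 93 mm, its top 36 mm above the table; on each rail an upright steel locating pin of 10 mm diameter (tapered nose over the last 10 mm), tip 68 mm above the table. Origin: centre of the underside, on the table.
- plate: Loose aluminium drill plate, 60 (x) by 212 (y) by 10 mm, about 0.3 kg, with two through holes of 12 mm at y = -93 and 93 mm for the pins, four brass guide bushes between them, and a black bar handle on top, centred: 14 mm (x) by 60 mm (y), from 10 to 36 mm above the plate's underside. Origin: centre of the underside. Starts flat on the table. Fits the jig either way round; fully down it rests on both rails, its underside 36 mm above the table, clear of the blanks.
- speed (a joint): Angle of the speed knob, rad: 0 with the pointer towards the controller's -x side; grows clockwise seen from above, range 0 to 2.0. It meets the white index mark at 1.2. Starts between 0 and 0.5; light friction holds it where it is left (0.03 N m).
- speed_grip (a point): Point on the knob's (vertical) axis at the height to grip it, 41 mm above the table. The grip is an upright bar 14 mm thick, 38 mm long and 32 mm tall (16 to 48 mm above the table), lying along the controller's x at joint 0, with a white pointer line on its top at one end; below it is a disc of 20 mm radius, its top 18 mm above the table.
- controller: Fixed grey drill speed controller, 112 by 112 by 56 mm. Its 6 mm thick top is a guard plate with a round opening of 80 mm, centred, with the knob sunk behind it (knob top 8 mm below the guard's upper face; inside, vertical room 100 by 100 mm). A short white index mark on the guard shows the wanted setting. Origin: centre of the underside.
- blank0: Loose wooden bead blank, an upright plain cylinder 28 mm in diameter and 22 mm tall, 15 g. Origin: centre of its underside. May be absent (None from the start).
- nest0 (a point): Centre of the floor of a nest of the jig (jig y = -60 mm), 12 mm above the table.
- blank1: Loose wooden bead blank, an upright plain cylinder 28 mm in diameter and 22 mm tall, 15 g. Origin: centre of its underside. May be absent (None from the start).
- nest1 (a point): Centre of the floor of a nest of the jig (jig y = -20 mm), 12 mm above the table.
- blank2: Loose wooden bead blank, an upright plain cylinder 28 mm in diameter and 22 mm tall, 15 g. Origin: centre of its underside. May be absent (None from the start).
- nest2 (a point): Centre of the floor of a nest of the jig (jig y = 20 mm), 12 mm above the table.
- blank3: Loose wooden bead blank, an upright plain cylinder 28 mm in diameter and 22 mm tall, 15 g. Origin: centre of its underside. May be absent (None from the start).
- nest3 (a point): Centre of the floor of a nest of the jig (jig y = 60 mm), 12 mm above the table.
- spool_big: White spool of wire, 64 mm wide, 75 mm tall. Not part of the job: leave it alone. Origin: underside.
- spool_small: Small white spool of wire, 44 mm wide, 34 mm tall. Not part of the job: leave it alone. Origin: underside.
- jar: Glass jar, 60 mm wide, 85 mm tall. Not part of the job: leave it alone. Origin: underside.
- bowl: White bowl, 80 mm wide, 35 mm tall. Not part of the job: leave it alone. Origin: underside.
- pliers_a: Pliers with red grips lying flat, about 150 mm long, 13 mm high, working end to its x. Not part of the job: leave it alone. Origin: underside.
- pliers_b: Pliers with orange grips lying flat, about 150 mm long, 13 mm high. Not part of the job: leave it alone. Origin: underside.
- bracelet: Dark bangle lying flat, 72 mm wide, 10 mm high. Not part of the job: leave it alone. Origin: underside.
Things that resemble listed ones, but are neither listed nor needed, are in the scene too. What is shaped like the plate but red is not meant.

How it is judged:
On the way, in this order (a step that is already met when the one before it is completed fails the run):
1. the cover stands on the felt pad (horizontal distance between cover and pad below 0.05 m and z of cover in the frame of pad below 0.007 m and angle between cover's own z axis and vertical below 0.08 rad and linear speed of cover below 0.02 m/s), for 0.2 s.
2. every blank stands upright in a nest of the jig (((horizontal distance between blank0 and nest0 below 0.006 m and z of blank0 in the frame of nest0 between -0.003 and 0.003 m) or (horizontal distance between blank0 and nest1 below 0.006 m and z of blank0 in the frame of nest1 between -0.003 and 0.003 m) or (horizontal distance between blank0 and nest2 below 0.006 m and z of blank0 in the frame of nest2 between -0.003 and 0.003 m) or (horizontal distance between blank0 and nest3 below 0.006 m and z of blank0 in the frame of nest3 between -0.003 and 0.003 m)) and angle between each of blank0, blank1, blank2, blank3's own z axis and vertical below 0.12 rad and linear speed of each of blank0, blank1, blank2, blank3 below 0.02 m/s and ((horizontal distance between blank1 and nest0 below 0.006 m and z of blank1 in the frame of nest0 between -0.003 and 0.003 m) or (horizontal distance between blank1 and nest1 below 0.006 m and z of blank1 in the frame of nest1 between -0.003 and 0.003 m) or (horizontal distance between blank1 and nest2 below 0.006 m and z of blank1 in the frame of nest2 between -0.003 and 0.003 m) or (horizontal distance between blank1 and nest3 below 0.006 m and z of blank1 in the frame of nest3 between -0.003 and 0.003 m)) and ((horizontal distance between blank2 and nest0 below 0.006 m and z of blank2 in the frame of nest0 between -0.003 and 0.003 m) or (horizontal distance between blank2 and nest1 below 0.006 m and z of blank2 in the frame of nest1 between -0.003 and 0.003 m) or (horizontal distance between blank2 and nest2 below 0.006 m and z of blank2 in the frame of nest2 between -0.003 and 0.003 m) or (horizontal distance between blank2 and nest3 below 0.006 m and z of blank2 in the frame of nest3 between -0.003 and 0.003 m)) and ((horizontal distance between blank3 and nest0 below 0.006 m and z of blank3 in the frame of nest0 between -0.003 and 0.003 m) or (horizontal distance between blank3 and nest1 below 0.006 m and z of blank3 in the frame of nest1 between -0.003 and 0.003 m) or (horizontal distance between blank3 and nest2 below 0.006 m and z of blank3 in the frame of nest2 between -0.003 and 0.003 m) or (horizontal distance between blank3 and nest3 below 0.006 m and z of blank3 in the frame of nest3 between -0.003 and 0.003 m)) and contact force between the fingers and anything else below 0.1 N), for 0.2 s.
3. the drill plate is down on both pins, level and flush on the rails (horizontal distance between plate and jig below 0.003 m and angle between the y axis of plate and the y axis of jig, either way round below 0.03 rad and z of plate in the frame of jig between 0.034 and 0.0385 m and angle between plate's own z axis and vertical below 0.02 rad and linear speed of plate below 0.02 m/s), for 0.2 s.
4. the knob's pointer is at the white mark (value of joint speed between 1.05 and 1.35 rad and velocity of joint speed below 0.05 rad/s), for 0.2 s.
At the end, for the whole second after the job is handed in: Blanks upright on the nest floors (6 mm of centre, 3 mm of floor, 0.12 rad); plate within 3 mm and 0.03 rad of the jig, level to 0.02 rad, down on the rails within 2.5 mm; knob at 1.05 to 1.35 rad; cover on the tray floor within 12 mm of centre; all at rest (all of step 3 and all of step 4 and ((horizontal distance between blank0 and nest0 below 0.006 m and z of blank0 in the frame of nest0 between -0.003 and 0.003 m) or (horizontal distance between blank0 and nest1 below 0.006 m and z of blank0 in the frame of nest1 between -0.003 and 0.003 m) or (horizontal distance between blank0 and nest2 below 0.006 m and z of blank0 in the frame of nest2 between -0.003 and 0.003 m) or (horizontal distance between blank0 and nest3 below 0.006 m and z of blank0 in the frame of nest3 between -0.003 and 0.003 m)) and angle between each of blank0, blank1, blank2, blank3's own z axis and vertical below 0.12 rad and linear speed of each of blank0, blank1, blank2, blank3, cover below 0.02 m/s and ((horizontal distance between blank1 and nest0 below 0.006 m and z of blank1 in the frame of nest0 between -0.003 and 0.003 m) or (horizontal distance between blank1 and nest1 below 0.006 m and z of blank1 in the frame of nest1 between -0.003 and 0.003 m) or (horizontal distance between blank1 and nest2 below 0.006 m and z of blank1 in the frame of nest2 between -0.003 and 0.003 m) or (horizontal distance between blank1 and nest3 below 0.006 m and z of blank1 in the frame of nest3 between -0.003 and 0.003 m)) and ((horizontal distance between blank2 and nest0 below 0.006 m and z of blank2 in the frame of nest0 between -0.003 and 0.003 m) or (horizontal distance between blank2 and nest1 below 0.006 m and z of blank2 in the frame of nest1 between -0.003 and 0.003 m) or (horizontal distance between blank2 and nest2 below 0.006 m and z of blank2 in the frame of nest2 between -0.003 and 0.003 m) or (horizontal distance between blank2 and nest3 below 0.006 m and z of blank2 in the frame of nest3 between -0.003 and 0.003 m)) and ((horizontal distance between blank3 and nest0 below 0.006 m and z of blank3 in the frame of nest0 between -0.003 and 0.003 m) or (horizontal distance between blank3 and nest1 below 0.006 m and z of blank3 in the frame of nest1 between -0.003 and 0.003 m) or (horizontal distance between blank3 and nest2 below 0.006 m and z of blank3 in the frame of nest2 between -0.003 and 0.003 m) or (horizontal distance between blank3 and nest3 below 0.006 m and z of blank3 in the frame of nest3 between -0.003 and 0.003 m)) and horizontal distance between cover and tray below 0.012 m and z of cover in the frame of tray below 0.0065 m and angle between cover's own z axis and vertical below 0.04 rad); the robot touches nothing.
It fails at once if another thing on the table moved more than 4 cm (distance of any of spool_big, spool_small, jar, bowl, pliers_a, pliers_b, bracelet from where it was at the start of the episode above 0.04 m).
It fails at once if the drill plate forced against the jig with more than 60 N (contact force between plate and jig above 60 N).
Of blank0, blank1, blank2, blank3 only 2 to 4 are there at a start; the rules pass over those that are not, and their reading is None.
At some moment in a run one of blank0, blank1, blank2, blank3, plate may be knocked a few centimetres aside while the robot is not near it.
It also fails if it takes over 210 s, if anything falls off the work surface, if the arm or the gripper's body presses on something with over 40 N, if the wrist force passes 120 N, or if a joint passes its speed limit or range.

## Working session

There is one attempt and no reset: what is moved stays moved. The work goes in short steps, Python scripts to look and compute and a tool call to move; the robot and the scene stay as the last step left them, time stands still between calls to the robot, and variables do not carry over. Pictures are saved under pics/ and viewed, at most 14 in all, crops included, and the job is handed in when it is done.

Besides the shell and the picture viewer there is one more tool, called by a JSON object that holds its "op" and its "data", one argument or row to a line. move_arm: Moves the arm, as the interface text tells. Its arguments: {"type":"object","properties":{"increments":{"type":"array"},"grip":{"type":"number"},"force":{"type":"number"}},"required":["increments"]}

```bash
ls; mkdir -p pics; cat > h.py <<'E'
import numpy as np, cv2
from scipy.spatial.transform import Rotation as R
from station import telemetry, cams, nets
def cm(n):
    m=cams.camera_model(n); a=np.array(m["attitude"],float)
    Rm=a if a.shape==(3,3) else R.from_euler('xyz',a).as_matrix()
    return np.array(m["intrinsics"]),m["k1"],np.array(m["xyz"]),Rm
def ray(n,px):
    K,k1,c,Rm=cm(n); d=np.array([(px[0]-K[0,2])/K[0,0],(px[1]-K[1,2])/K[1,1]]); s=d.copy()
    for _ in range(30): s=d/(1+k1*(s@s))
    return c,Rm@np.array([s[0],-s[1],-1.])
def at_z(n,px,z):
    c,d=ray(n,px); return c+d*(z-c[2])/d[2]
def proj(n,p):
    K,k1,c,Rm=cm(n); q=Rm.T@(np.asarray(p,float)-c); s=np.array([q[0],-q[1]])/-q[2]
    s=s*(1+k1*(s@s)); return np.array([K[0,0]*s[0]+K[0,2],K[1,1]*s[1]+K[1,2]])
def snap(n,f=None):
    im=cams.camera(n)
    if f: cv2.imwrite('pics/'+f,im)
    return im
E
python3 - <<'E'
from h import *
for n in("top","side"):
    print(cams.camera_model(n)); snap(n,n+'0.png')
    for q in "tray cover pad jig plate speed_grip controller blank0 nest0 spool_big jar bowl pliers_a bracelet".split():
        print(n,q,[(np.round(d["centre"],0).tolist(),round(d["conf"],2)) for d in nets.mark_of(n,q)][:6])
E
```

```text
pics
{'intrinsics': array([[459.65063605,   0.        , 320.63508941],
       [  0.        , 459.65063605, 199.26296703],
       [  0.        ,   0.        ,   1.        ]]), 'k1': -0.066323444671431, 'xyz': array([0.31696892, 0.10330723, 1.58117498]), 'attitude': array([ 0.13007272, -0.01823463, -1.5750897 ])}
top tray [([386.0, 129.0], 0.33)]
top cover [([350.0, 215.0], 0.78)]
top pad []
top jig [([347.0, 166.0], 0.72), ([269.0, 165.0], 0.63)]
top plate [([185.0, 257.0], 0.9), ([250.0, 224.0], 0.68)]
top speed_grip [([267.0, 166.0], 0.44)]
top controller [([268.0, 166.0], 0.84), ([332.0, 170.0], 0.6), ([402.0, 162.0], 0.39), ([250.0, 224.0], 0.25)]
top blank0 []
top nest0 [([329.0, 171.0], 0.9), ([350.0, 162.0], 0.78), ([337.0, 166.0], 0.6), ([363.0, 161.0], 0.58), ([248.0, 223.0], 0.43), ([403.0, 163.0], 0.27)]
top spool_big [([385.0, 128.0], 0.61), ([335.0, 165.0], 0.52)]
top jar [([301.0, 253.0], 0.66), ([306.0, 127.0], 0.55)]
top bowl [([426.0, 153.0], 0.75)]
top pliers_a [([235.0, 267.0], 0.84), ([442.0, 276.0], 0.58), ([270.0, 167.0], 0.37)]
top bracelet []
{'intrinsics': arr
[... 303 characters left out ...]
y []
side cover [([327.0, 249.0], 0.87)]
side pad [([397.0, 310.0], 0.72), ([420.0, 252.0], 0.17)]
side jig [([370.0, 218.0], 0.88), ([263.0, 238.0], 0.2)]
side plate [([254.0, 193.0], 0.95), ([186.0, 174.0], 0.87)]
side speed_grip [([311.0, 168.0], 0.63)]
side controller [([314.0, 178.0], 0.81)]
side blank0 [([418.0, 253.0], 0.31)]
side nest0 [([353.0, 207.0], 0.89), ([383.0, 224.0], 0.86), ([362.0, 215.0], 0.8), ([373.0, 218.0], 0.75), ([314.0, 169.0], 0.66), ([400.0, 307.0], 0.58)]
side spool_big [([432.0, 223.0], 0.83)]
side jar [([371.0, 178.0], 0.56)]
side bowl [([455.0, 266.0], 0.89)]
side pliers_a [([361.0, 370.0], 0.85), ([201.0, 208.0], 0.61)]
side bracelet [([260.0, 239.0], 0.63)]
```

```bash
python3 - <<'E'
import cv2
a=cv2.imread('pics/top0.png')[100:300,140:480]; cv2.imwrite('pics/t0c.png',cv2.resize(a,(800,471),interpolation=3))
a=cv2.imread('pics/side0.png')[130:400,140:500]; cv2.imwrite('pics/s0c.png',cv2.resize(a,(800,600),interpolation=3))
E
```

```text
(no output)
```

View pics/t0c.png

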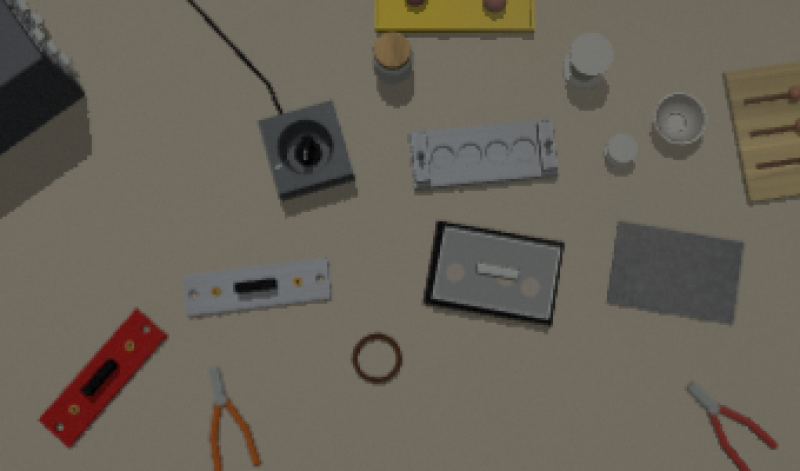

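View pics/s0c.png

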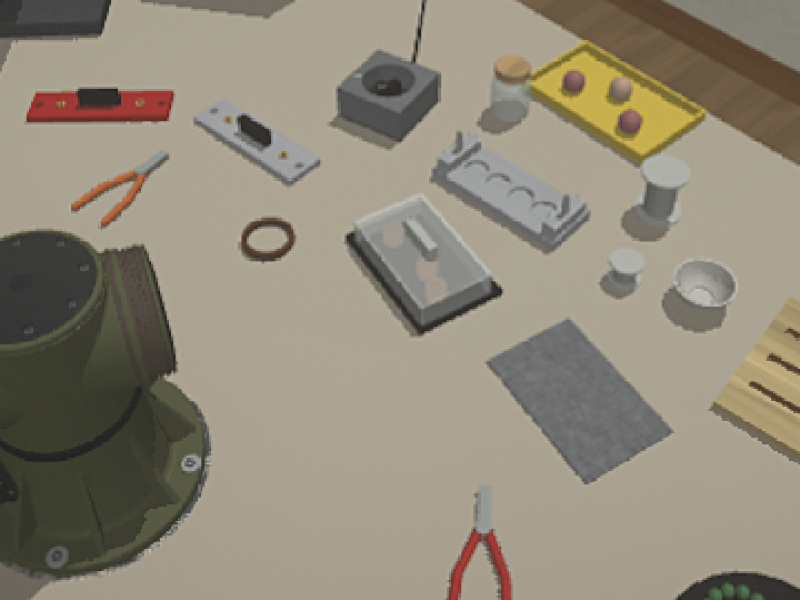

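The top view shows the silver drill plate with its black handle at px (249,222). The look-alike is the red plate at px (183,260), which is not meant. The cover is at (350,215) with three blanks under it, the pad at (427,216), the jig at (345,166) and the controller at (270,164). The yellow tray of beads at (333,103) is another distractor. Next I fit the known outlines to both images.

```bash
cat > fit.py <<'E'
from h import *
from scipy.optimize import minimize
from scipy.ndimage import map_coordinates
def rect(w,h,z,cx=0,cy=0):
    c=np.array([[-w,-h],[w,-h],[w,h],[-w,h]])/2+[cx,cy]
    return [np.c_[np.linspace(c[i],c[(i+1)%4],40)[2:-2],np.full(36,z)] for i in range(4)]
def circ(r,z,cx=0,cy=0):
    t=np.linspace(0,2*np.pi,73); return [np.c_[cx+r*np.cos(t),cy+r*np.sin(t),np.full(73,z)]]
def vproj(cmod,P):
    K,k1,c,Rm=cmod; q=(P-c)@Rm; s=np.c_[q[:,0],-q[:,1]]/-q[:,2:]
    s=s*(1+k1*(s**2).sum(1,keepdims=True)); return s*[K[0,0],K[1,1]]+K[:2,2]
def grads(im,sig):
    g=cv2.GaussianBlur(im.astype(np.float32),(0,0),sig)
    return cv2.Sobel(g,cv2.CV_32F,1,0)/8,cv2.Sobel(g,cv2.CV_32F,0,1)/8
def fit(ims,model,x0,n=1,yawfix=None,sr=.02,sy=.12):
    cms={k:cm(k) for k in ims}
    best=np.array(x0,float)
    def score(p,G):
        s=0
        c,sn=np.cos(p[2]),np.sin(p[2])
        for k in ims:
            for L in model:
                P=np.c_[p[0]+c*L[:,0]-sn*L[:,1],p[1]+sn*L[:,0]+c*L[:,1],L[:,2]]
                u=vproj(cms[k],P); t=np.gradient(u,axis=0); nn=np.c_[-t[:,1],t[:,0]]/np.linalg.norm(t,axis=1)[:,None]
                gx=sum(map_coordinates(G[k][0][...,j],u[:,::-1].T,order=1) for j in range(3))
                gy=sum(map_coordinates(G[k][1][...,j],u[:,::-1].T,order=1) for j in range(3))
                s-=np.minimum(np.abs(gx*nn[:,0]+gy*nn[:,1]),60).mean()
        return s/len(model)/len(ims)
    for sig,r,y in((2.5,sr,sy),(1.2,.006,.03),(.8,.003,.01)):
        G={k:grads(v,sig) for k,v in ims.items()}
        if yawfix is not None: best[2]=yawfix
        c=[(score(best+[a,b,w],G),tuple(best+[a,b,w])) for a in np.linspace(-r,r,7) for b in np.linspace(-r,r,7) for w in ([0] if yawfix is not None else np.linspace(-y,y,7))]
        best=np.array(min(c)[1])
    f=(lambda q:score(np.r_[q,yawfix],G)) if yawfix is not None else (lambda q:score(q,G))
    x=best[:2] if yawfix is not None else best
    sim=np.vstack([x]+[x+d for d in np.eye(len(x))*.002])
    r=minimize(f,x,method='Nelder-Mead',options=dict(initial_simplex=sim,xatol=1e-5))
    return (np.r_[r.x,yawfix] if yawfix is not None else r.x),r.fun
M=dict(tray=rect(.124,.19,.008),pad=rect(.124,.19,.003),plate=rect(.06,.212,.01),
 jig=rect(.07,.022,.036,0,.093)+rect(.07,.022,.036,0,-.093)+sum([circ(.017,.018,0,y) for y in(-.06,-.02,.02,.06)],[])+rect(.084,.214,.018)[1:4:2],
 controller=rect(.112,.112,.056)+circ(.04,.056), handle=rect(.014,.06,.062), cover=rect(.104,.17,.036), blank=circ(.014,.022))
def up(model,dz): return [L+[0,0,dz] for L in model]
E
python3 - <<'E'
from fit import *
ims={n:cv2.imread(f'pics/{n}0.png') for n in("top","side")}
c2p=lambda x,y:(140+x/2.353,100+y/2.353)
ini=dict(tray=((494,273),.008,(437,222),(563,241)),pad=((676,272),.003,(617,224),(743,240)),plate=((257,288),.01,(184,278),(326,260)),
 jig=((484,155),.018,(411,138),(554,122)),controller=((305,150),.056,(260,122),(332,102)))
for k,(c,z,a,b) in ini.items():
    p=at_z("top",c2p(*c),z); v=at_z("top",c2p(*a),z)-at_z("top",c2p(*b),z); yaw=np.arctan2(-v[0],v[1])
    for s in (("top","side"),("top",),("side",)):
        r,f=fit({n:ims[n] for n in s},M[k],[p[0],p[1],yaw]); print(k,s,np.round(p[:2],3),round(yaw,3),'->',np.round(r,4),round(f,1))
for k,c,z in(("handle",(498,271),.066),("cover",(494,273),.04)):
    p=at_z("top",c2p(*c),z)
    for s in (("top","side"),("top",),("side",)): print(k,s,fit({n:ims[n] for n in s},up(M[k],.004),[p[0],p[1],-.14],sr=.012))
for c in((455,272),(505,280),(530,287)):
    p=at_z("top",c2p(*c),.026)
    for s in (("top","side"),("top",),("side",)): print('blank',s,fit({n:ims[n] for n in s},up(M['blank'],.004),[p[0],p[1],0],yawfix=0,sr=.009))
E
```

```text
tray ('top', 'side') [ 0.464 -0.027] -0.153 -> [ 0.4605 -0.0264 -0.1699] -45.6
tray ('top',) [ 0.464 -0.027] -0.153 -> [ 0.4589 -0.0262 -0.1859] -53.4
tray ('side',) [ 0.464 -0.027] -0.153 -> [ 0.4635 -0.0269 -0.1741] -45.0
pad ('top', 'side') [ 0.465 -0.297] -0.128 -> [ 0.4648 -0.2955 -0.174 ] -42.1
pad ('top',) [ 0.465 -0.297] -0.128 -> [ 0.4659 -0.2941 -0.1719] -32.7
pad ('side',) [ 0.465 -0.297] -0.128 -> [ 0.4644 -0.2959 -0.1724] -53.4
plate ('top', 'side') [0.443 0.319] 0.125 -> [0.4359 0.3095 0.1195] -21.9
plate ('top',) [0.443 0.319] 0.125 -> [0.4253 0.3141 0.1104] -10.8
plate ('side',) [0.443 0.319] 0.125 -> [0.4359 0.3091 0.1205] -39.6
jig ('top', 'side') [ 0.638 -0.014] 0.114 -> [ 0.6188 -0.0143  0.0904] -18.5
jig ('top',) [ 0.638 -0.014] 0.114 -> [ 0.6181 -0.009   0.0961] -15.8
jig ('side',) [ 0.638 -0.014] 0.114 -> [ 0.6135 -0.036  -0.0275] -22.1
controller ('top', 'side') [0.638 0.246] 0.277 -> [0.6436 0.2473 0.283 ] -39.4
controller ('top',) [0.638 0.246] 0.277 -> [0.6441 0.2476 0.2796] -36.3
controller ('side',) [0.638 0.246] 0.277 -> [0.6425 0.2469 0.2871] -43.2
hand
[... 779 characters left out ...]
8156462))
blank ('side',) (array([0.45752588, 0.01764967, 0.        ]), np.float64(-13.780165700741495))
blank ('top', 'side') (array([ 0.47267557, -0.03332539,  0.        ]), np.float64(-16.42348086771491))
blank ('top',) (array([ 0.45906593, -0.04399694,  0.        ]), np.float64(-12.224168245553736))
blank ('side',) (array([ 0.45377641, -0.04794113,  0.        ]), np.float64(-14.976470362945483))
blank ('top', 'side') (array([ 0.43042323, -0.09296977,  0.        ]), np.float64(-12.779795692555485))
blank ('top',) (array([ 0.44423369, -0.07629359,  0.        ]), np.float64(-11.085781470084239))
blank ('side',) (array([ 0.43274817, -0.08875558,  0.        ]), np.float64(-22.40667532929131))
```

```bash
cat > plan.py <<'E'
import numpy as np
from scipy.spatial.transform import Rotation as R
from station import telemetry
def st():
    o=telemetry.get_obs(); r=R.from_euler('xyz',o["eef_rot"]).as_matrix(); return o,np.array(o["ee_pos"]),r
def plan(*wps,p=None,r=None):
    """waypoints (x,y,z,closing direction angle or None); prints tool-frame totals per leg (shift first then turn, shift in frame at leg start)"""
    o,p0,r0=st(); p=p0 if p is None else np.array(p); r=r0
    print('t',round(o["time_s"],2),'p',p0.round(4),'zax',r0[:,2].round(3),'q6',round(o["qpos"][5],2))
    for x,y,z,a in wps:
        d=r.T@(np.array([x,y,z])-p); t=0
        if a is not None:
            c=np.arctan2(r[1,1],r[0,1]); t=(c-a+np.pi/2)%np.pi-np.pi/2
        print('leg',d.round(4),'turn',round(t,4),'rows>=',int(np.ceil(max(np.linalg.norm(d)/.06,abs(t)/.18))))
        p=np.array([x,y,z]); r=r@R.from_euler('z',t).as_matrix()
E
python3 - <<'E'
from plan import *
a=-.183
plan((.156,.528,.22,a),(.4635,-.027,.12,None),(.4635,-.027,.045,None))
E
```

```text
t 1.5 p [0.1556 0.5275 0.2055] zax [ 0.  0. -1.] q6 -0.07
leg [-0.0003  0.0006 -0.0145] turn 1.467 rows>= 9
leg [-0.4898  0.4034  0.1   ] turn 0 rows>= 11
leg [-0.    -0.     0.075] turn 0 rows>= 2
```

{"op": "move_arm", "data": {
  "increments": [
    [0, 0, 0, 0.163],
    [0, 0, 0, 0.163],
    [0, 0, 0, 0.163],
    [0, 0, 0, 0.163],
    [0, 0, 0, 0.163],
    [0, 0, 0, 0.163],
    [0, 0, 0, 0.163],
    [0, 0, 0, 0.163],
    [0, 0, 0, 0.163]
  ],
  "grip": 0.6
}}

```text
time_s: 2.62
ee_pos: [0.1556, 0.5275, 0.2055]
eef_rot: [3.142, -0.0, 1.382]
force: [-0.0, 0.3, 0.2]
grip_width: 0.0564
grip_force: 0.0
```

{"op": "move_arm", "data": {
  "increments": [
    [-0.035, 0.0288, 0.006, 0],
    [-0.035, 0.0288, 0.006, 0],
    [-0.035, 0.0288, 0.006, 0],
    [-0.035, 0.0288, 0.006, 0],
    [-0.035, 0.0288, 0.006, 0],
    [-0.035, 0.0288, 0.006, 0],
    [-0.035, 0.0288, 0.006, 0],
    [-0.035, 0.0288, 0.006, 0],
    [-0.035, 0.0288, 0.006, 0],
    [-0.035, 0.0288, 0.006, 0],
    [-0.035, 0.0288, 0.006, 0],
    [-0.035, 0.0288, 0.006, 0],
    [-0.035, 0.0288, 0.006, 0],
    [-0.035, 0.0288, 0.006, 0],
    [0, 0, 0, 0]
  ]
}}

```text
time_s: 4.5
ee_pos: [0.4634, -0.0297, 0.1209]
eef_rot: [-3.141, 0.0, 1.385]
force: [0.1, -0.6, -0.0]
grip_width: 0.0566
grip_force: 0.0
```

```bash
python3 - <<'E'
from plan import *
plan((.4635,-.027,.12,-.183),(.4635,-.027,.045,None))
E
```

```text
t 4.5 p [ 0.4634 -0.0297  0.1209] zax [-0.001 -0.    -1.   ] q6 0.04
leg [ 0.0026 -0.0004  0.0009] turn -0.003 rows>= 1
leg [0.    0.    0.075] turn 0 rows>= 2
```

{"op": "move_arm", "data": {
  "increments": [
    [0.0025, 0, 0.02, 0],
    [0, 0, 0.02, 0],
    [0, 0, 0.02, 0],
    [0, 0, 0.0155, 0],
    [0, 0, 0, 0]
  ]
}}

```text
time_s: 5.12
ee_pos: [0.4628, -0.0248, 0.0453]
eef_rot: [-3.14, 0.0, 1.388]
force: [-0.3, -0.6, 0.6]
grip_width: 0.0561
grip_force: 0.0
```

{"op": "move_arm", "data": {
  "increments": [
    [0, 0, 0, 0],
    [0, 0, 0, 0],
    [0, 0, 0, 0],
    [0, 0, 0, 0],
    [0, 0, 0, 0]
  ],
  "grip": 0,
  "force": 25
}}

```text
time_s: 5.75
ee_pos: [0.4633, -0.0252, 0.046]
eef_rot: [3.142, -0.0, 1.388]
force: [-0.8, 0.1, 1.2]
grip_width: 0.0135
grip_force: 25.0
```

```bash
python3 - <<'E'
from plan import *
plan((.4635,-.027,.13,None),(.4648,-.2955,.13,-.173),(.4648,-.2955,.046,None))
print(st()[0]["grip_force"])
E
```

```text
t 5.75 p [ 0.4633 -0.0252  0.046 ] zax [ 0.  0. -1.] q6 0.05
leg [-0.0017  0.0005 -0.084 ] turn 0 rows>= 2
leg [-0.2638  0.0502 -0.    ] turn -0.0101 rows>= 5
leg [-0.    -0.     0.084] turn 0 rows>= 2
25.00029444694519
```

{"op": "move_arm", "data": {
  "increments": [
    [0, 0, -0.02, 0],
    [0, 0, -0.03, 0],
    [0, 0, -0.03, 0],
    [-0.0377, 0.0072, 0, 0],
    [-0.0377, 0.0072, 0, 0],
    [-0.0377, 0.0072, 0, 0],
    [-0.0377, 0.0072, 0, 0],
    [-0.0377, 0.0072, 0, 0],
    [-0.0377, 0.0072, 0, 0],
    [-0.0377, 0.0072, 0, 0],
    [0, 0, 0, 0],
    [0, 0, 0.02, 0],
    [0, 0, 0.02, 0],
    [0, 0, 0.02, 0],
    [0, 0, 0.012, 0],
    [0, 0, 0.005, 0],
    [0, 0, 0.003, 0],
    [0, 0, 0, 0]
  ]
}}

```text
time_s: 8.0
ee_pos: [0.465, -0.2939, 0.0463]
eef_rot: [3.141, 0.0, 1.388]
force: [-0.1, 0.1, -2.4]
grip_width: 0.0141
grip_force: 25.0
```

{"op": "move_arm", "data": {
  "increments": [
    [0, 0, 0.001, 0],
    [0, 0, 0.0005, 0],
    [0, 0, 0, 0],
    [0, 0, 0, 0]
  ]
}}

```text
time_s: 8.5
ee_pos: [0.465, -0.294, 0.0451]
eef_rot: [3.141, 0.0, 1.388]
force: [-1.9, 2.5, 5.7]
grip_width: 0.014
grip_force: 25.0
```

{"op": "move_arm", "data": {
  "increments": [
    [0, 0, 0, 0],
    [0, 0, 0, 0],
    [0, 0, 0, 0]
  ],
  "grip": 0.5
}}

```text
time_s: 8.88
ee_pos: [0.4649, -0.2939, 0.0444]
eef_rot: [3.142, 0.0, 1.388]
force: [-0.0, -0.2, 0.2]
grip_width: 0.0404
grip_force: 0.0
```

{"op": "move_arm", "data": {
  "increments": [
    [0, 0, -0.02, 0],
    [0, 0, -0.03, 0],
    [0, 0, -0.04, 0],
    [0, 0, -0.04, 0],
    [-0.05, 0, 0, 0],
    [-0.05, 0, 0, 0],
    [-0.05, 0, 0, 0],
    [0, 0, 0, 0]
  ]
}}

```text
time_s: 9.88
ee_pos: [0.4363, -0.4438, 0.1737]
eef_rot: [-3.141, -0.0, 1.385]
force: [0.7, 1.6, 0.5]
grip_width: 0.0467
grip_force: 0.0
```

```bash
python3 - <<'E'
from h import *
for n in("top","side"):
    a=snap(n,n+'1.png')
    for q in("cover","blank0","nest0","jig"): print(n,q,[(np.round(d["centre"],1).tolist(),round(d["conf"],2)) for d in nets.mark_of(n,q)][:6])
a=cv2.imread('pics/top1.png')[140:260,300:480]; b=cv2.imread('pics/side1.png')[180:300,280:460]
cv2.imwrite('pics/v1.png',np.vstack([cv2.resize(x,(450*1,300),interpolation=2) for x in(a,b)]))
E
```

```text
top cover [([423.9, 212.7], 0.97)]
top blank0 [([334.2, 219.9], 0.63), ([351.8, 218.3], 0.53), ([363.1, 223.6], 0.52)]
top nest0 [([337.8, 164.2], 0.89), ([346.9, 161.3], 0.73), ([343.8, 163.1], 0.72), ([363.5, 162.9], 0.57), ([332.7, 168.9], 0.55)]
top jig [([344.7, 164.5], 0.83)]
side cover [([398.2, 303.4], 0.8)]
side blank0 [([331.6, 255.1], 0.57), ([337.5, 265.7], 0.41)]
side nest0 [([363.0, 213.0], 0.9), ([385.1, 227.9], 0.77), ([375.1, 218.9], 0.6)]
side jig [([368.2, 218.3], 0.72), ([331.3, 247.3], 0.68)]
```

View pics/v1.png

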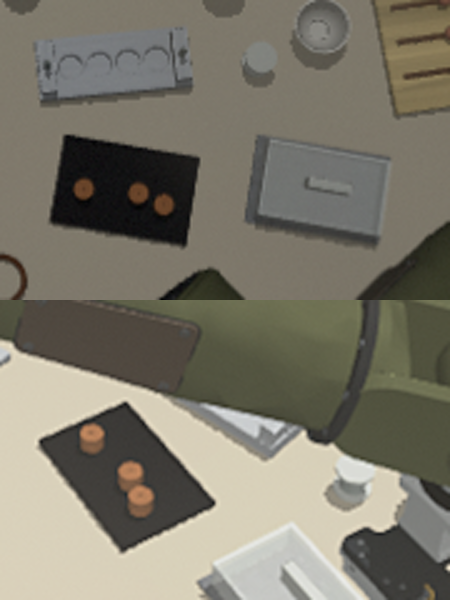

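```bash
python3 - <<'E'
from fit import *
for u in((328,166),(340,165.2),(351.2,164),(362.8,162.8)): print(at_z("top",u,.016).round(3))
i0={n:cv2.imread(f'pics/{n}0.png') for n in("top","side")}; i1={n:cv2.imread(f'pics/{n}1.png') for n in("top","side")}
rails=rect(.07,.022,.036,0,.093)+rect(.07,.022,.036,0,-.093); base=rect(.084,.214,.018)[1:4:2]; nests=sum([circ(.017,.018,0,y) for y in(-.06,-.02,.02,.06)],[])
for nm,m in(('all',M['jig']),('rails',rails),('rb',rails+base),('nests',nests)):
  for s in (("top","side"),("top",),("side",)): 
    r,f=fit({n:i0[n] for n in s},m,[.632,-.0139,.09],sr=.008,sy=.05); print(nm,s,r.round(4),round(f,1))
# blanks: hsv brown blob
for n in i1:
    hsv=cv2.cvtColor(i1[n],cv2.COLOR_BGR2HSV)
    m=((hsv[...,0]<20)&(hsv[...,1]>100)&(hsv[...,2]>70)).astype(np.uint8)
    roi=np.zeros_like(m); roi[180:280,290:390]=1; k,l,s,c=cv2.connectedComponentsWithStats(m*roi)
    print(n,[(c[i].round(1),s[i][2:].tolist()) for i in range(1,k) if s[i][4]>10])
for u in((334,215.5),(355.5,217.2),(365.5,221.5)):
    p=at_z("top",u,.026); print('init',p.round(3))
    for s in (("top","side"),("top",),("side",)):
        r,f=fit({n:i1[n] for n in s},up(M['blank'],.004),[p[0],p[1],0],yawfix=0,sr=.01); print(s,r[:2].round(4),round(f,1))
r,f=fit(i1,rect(.104,.17,.039),[.4648,-.2955,-.173],sr=.012); print('cover',r.round(4),f)
E
```

```text
[0.638 0.048 0.016]
[0.641 0.006 0.016]
[ 0.645 -0.033  0.016]
[ 0.649 -0.073  0.016]
all ('top', 'side') [ 0.6188 -0.0143  0.0904] -18.5
all ('top',) [ 0.6181 -0.009   0.0962] -15.8
all ('side',) [ 0.6178 -0.0151  0.11  ] -22.7
rails ('top', 'side') [ 0.6205 -0.014   0.0839] -20.6
rails ('top',) [ 0.6199 -0.0088  0.1014] -20.4
rails ('side',) [ 0.6411 -0.0129  0.0958] -30.8
rb ('top', 'side') [ 0.6199 -0.0141  0.0857] -20.9
rb ('top',) [ 0.6189 -0.0089  0.0954] -17.7
rb ('side',) [ 0.62   -0.0148  0.092 ] -26.2
nests ('top', 'side') [ 0.615  -0.008   0.0962] -16.5
nests ('top',) [ 0.617  -0.0178  0.0935] -13.1
nests ('side',) [ 0.6142 -0.0087  0.0981] -20.6
top [(array([333. , 215.1]), [7, 8, 46]), (array([355. , 216.8]), [7, 8, 47]), (array([365. , 221.4]), [7, 8, 48])]
side [(array([316.4, 234.6]), [10, 12, 90]), (array([333.8, 255. ]), [15, 23, 197])]
init [0.465 0.029 0.026]
('top', 'side') [0.4659 0.0318] -54.9
('top',) [0.466  0.0321] -54.2
('side',) [0.4656 0.0312] -56.2
init [ 0.459 -0.044  0.026]
('top', 'side') [ 0.4598 -0.0424] -54.3
('top',) [ 0.4597 -0.0424] -52.4
('side',) [ 0.46   -0.0422] -56.3
init [ 0.444 -0.078  0.026]
('top', 'side') [ 0.4442 -0.0773] -51.5
('top',) [ 0.4444 -0.0767] -51.3
('side',) [ 0.4443 -0.0785] -52.9
cover [ 0.4663 -0.2958 -0.1816] -35.26506679055849
```

```bash
cat > ov.py <<'E'
from fit import *
def ov(im,cam,models,win,scale):
    x0,y0,x1,y1=win; a=cv2.resize(im[y0:y1,x0:x1],None,fx=scale,fy=scale,interpolation=cv2.INTER_CUBIC)
    for m,p,col in models:
        c,s=np.cos(p[2]),np.sin(p[2])
        for L in m:
            P=np.c_[p[0]+c*L[:,0]-s*L[:,1],p[1]+s*L[:,0]+c*L[:,1],L[:,2]]
            u=(vproj(cm(cam),P)-[x0,y0]+.5)*scale
            cv2.polylines(a,[np.round(u).astype(int)],False,col,1)
    return a
E
python3 - <<'E'
from ov import *
i0={n:cv2.imread(f'pics/{n}0.png') for n in("top","side")}
ms=[(M['jig'],(.6188,-.0143,.0904),(0,0,255)),(M['jig'],(.641,-.0135,.095),(0,255,0))]
a=ov(i0["top"],"top",ms,(305,140,385,190),8);b=ov(i0["side"],"side",ms,(330,185,410,245),5)
a=cv2.convertScaleAbs(a,alpha=1.6)
cv2.imwrite('pics/jig.png',np.vstack([cv2.resize(a,(480,300)),cv2.resize(b,(400,300)) if 0 else cv2.resize(b,(480,300))]))
E
```

```text
(no output)
```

View pics/jig.png

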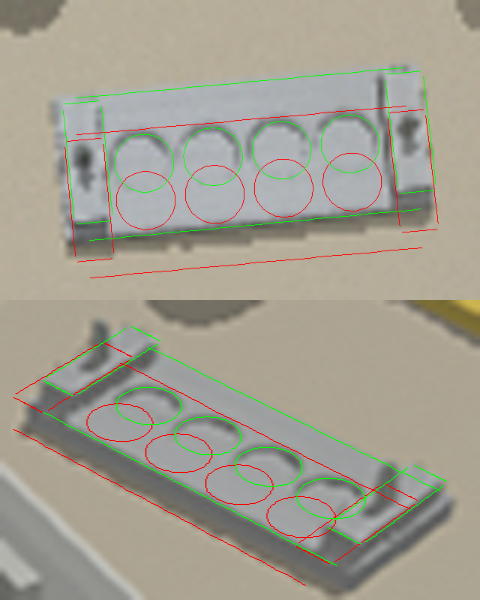

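```bash
python3 - <<'E'
from fit import *
import fit as F
i0={n:cv2.imread(f'pics/{n}0.png') for n in("top","side")}
rails=rect(.07,.022,.036,0,.093)+rect(.07,.022,.036,0,-.093); base=rect(.084,.214,.018)[1:4:2]; nests=sum([circ(.017,.018,0,y) for y in(-.06,-.02,.02,.06)],[])
for nm,m in(('all',M['jig']),('rails',rails),('base',base),('nests',nests)):
  for s in (("top","side"),("top",),("side",)): 
    r,f=fit({n:i0[n] for n in s},m,[.642,-.0125,.095],sr=.004,sy=.02); print(nm,s,r.round(4),round(f,1))
from plan import *
plan((.36,-.35,.17,None))
E
```

```text
all ('top', 'side') [ 0.643  -0.0126  0.0961] -20.1
all ('top',) [ 0.6425 -0.0059  0.0944] -15.4
all ('side',) [ 0.6423 -0.0124  0.0989] -26.3
rails ('top', 'side') [ 0.6424 -0.0127  0.0957] -23.2
rails ('top',) [ 0.6422 -0.006   0.0941] -17.6
rails ('side',) [ 0.6411 -0.0129  0.0958] -30.8
base ('top', 'side') [ 0.6431 -0.0143  0.0975] -25.2
base ('top',) [0.6426 0.     0.0944] -22.6
base ('side',) [ 0.6418 -0.0155  0.0921] -29.8
nests ('top', 'side') [ 0.645  -0.0107  0.0898] -13.9
nests ('top',) [ 0.6466 -0.0111  0.0952] -10.5
nests ('side',) [ 0.6439 -0.0104  0.0889] -18.3
t 10.38 p [ 0.4378 -0.441   0.1747] zax [ 0. -0. -1.] q6 -0.67
leg [ 0.0754 -0.093   0.0046] turn 0 rows>= 2
```

```bash
python3 - <<'E'
from plan import *
plan((.4659,.0318,.10,-.18),(.4659,.0318,.013,None),(.4659,.0318,.08,None),(.6368,.0475,.08,.0955),(.6368,.0475,.0215,None))
E
```

```text
t 10.38 p [ 0.4378 -0.441   0.1747] zax [ 0. -0. -1.] q6 -0.67
leg [ 0.47   -0.0581  0.0746] turn -0.0024 rows>= 8
leg [ 0.    -0.     0.087] turn 0 rows>= 2
leg [-0.     0.    -0.067] turn 0 rows>= 2
leg [0.046  0.1653 0.    ] turn -0.2755 rows>= 3
leg [ 0.     -0.      0.0585] turn 0 rows>= 1
```

{"op": "move_arm", "data": {
  "increments": [
    [0.047, -0.0058, 0, 0],
    [0.047, -0.0058, 0, 0],
    [0.047, -0.0058, 0, 0],
    [0.047, -0.0058, 0, 0],
    [0.047, -0.0058, 0, 0],
    [0.047, -0.0058, 0, 0],
    [0.047, -0.0058, 0, 0],
    [0.047, -0.0058, 0, 0],
    [0.047, -0.0058, 0.03, 0],
    [0.047, -0.0058, 0.04, 0],
    [0, 0, 0.03, 0],
    [0, 0, 0, 0],
    [0, 0, 0, 0]
  ],
  "grip": 0.6
}}

```text
time_s: 12.0
ee_pos: [0.4667, 0.031, 0.0757]
eef_rot: [3.14, -0.0, 1.387]
force: [-0.1, -0.7, 0.8]
grip_width: 0.0561
grip_force: 0.0
```

```bash
python3 - <<'E'
from plan import *
plan((.4659,.0318,.013,-.18))
E
```

```text
t 12.0 p [0.4667 0.031  0.0757] zax [ 0.002 -0.    -1.   ] q6 0.17
leg [ 0.0006 -0.001   0.0627] turn -0.0036 rows>= 2
```

{"op": "move_arm", "data": {
  "increments": [
    [0.0006, -0.001, 0.025, 0],
    [0, 0, 0.025, 0],
    [0, 0, 0.0125, 0],
    [0, 0, 0, 0],
    [0, 0, 0, 0]
  ]
}}

```text
time_s: 12.62
ee_pos: [0.4659, 0.032, 0.013]
eef_rot: [3.14, -0.0, 1.388]
force: [0.5, 0.1, 0.2]
grip_width: 0.0565
grip_force: 0.0
```

{"op": "move_arm", "data": {
  "increments": [
    [0, 0, 0, 0],
    [0, 0, 0, 0],
    [0, 0, 0, 0],
    [0, 0, 0, 0]
  ],
  "grip": 0,
  "force": 10
}}

```text
time_s: 13.12
ee_pos: [0.4653, 0.0321, 0.0121]
eef_rot: [3.141, -0.0, 1.388]
force: [-0.6, -0.1, 1.7]
grip_width: 0.0274
grip_force: 10.0
```

{"op": "move_arm", "data": {
  "increments": [
    [0, 0, -0.02, 0],
    [0, 0, -0.03, 0],
    [0, 0, -0.02, 0],
    [0.0115, 0.0413, 0, 0],
    [0.0115, 0.0413, 0, 0],
    [0.0115, 0.0413, 0, 0],
    [0.0115, 0.0413, 0, 0],
    [0, 0, 0, -0.14],
    [0, 0, 0, -0.136],
    [0, 0, 0, 0],
    [0, 0, 0, 0]
  ]
}}

```text
time_s: 14.5
ee_pos: [0.6359, 0.0473, 0.0819]
eef_rot: [-3.141, -0.0, 1.661]
force: [-0.8, -1.0, 0.2]
grip_width: 0.0278
grip_force: 10.0
```

```bash
python3 - <<'E'
from plan import *
plan((.6368,.0475,.0215,.0955)); print(st()[0]["grip_width"])
E
```

```text
t 14.5 p [0.6359 0.0473 0.0819] zax [-0.  0. -1.] q6 -0.07
leg [0.0002 0.0009 0.0604] turn -0.0056 rows>= 2
0.027834090570088725
```

{"op": "move_arm", "data": {
  "increments": [
    [0, 0.0009, 0.025, 0],
    [0, 0, 0.025, 0],
    [0, 0, 0.006, 0],
    [0, 0, 0.003, 0],
    [0, 0, 0.0015, 0],
    [0, 0, 0, 0],
    [0, 0, 0, 0]
  ]
}}

```text
time_s: 15.38
ee_pos: [0.6371, 0.0474, 0.0219]
eef_rot: [3.141, 0.0, 1.664]
force: [-0.7, -0.0, -0.2]
grip_width: 0.0274
grip_force: 10.0
```

{"op": "move_arm", "data": {
  "increments": [
    [0, 0, 0.0005, 0],
    [0, 0, 0, 0]
  ]
}}

```text
time_s: 15.62
ee_pos: [0.6369, 0.0473, 0.021]
eef_rot: [3.142, -0.0, 1.664]
force: [-0.8, -0.3, -0.2]
grip_width: 0.0272
grip_force: 10.0
```

{"op": "move_arm", "data": {
  "increments": [
    [0, 0, 0, 0],
    [0, 0, 0, 0],
    [0, 0, 0, 0]
  ],
  "grip": 0.45
}}

```text
time_s: 16.0
ee_pos: [0.6369, 0.0474, 0.0209]
eef_rot: [-3.142, -0.0, 1.664]
force: [-0.5, 0.6, -0.6]
grip_width: 0.0423
grip_force: 0.0
```

{"op": "move_arm", "data": {
  "increments": [
    [0, 0, -0.015, 0],
    [0, 0, -0.03, 0],
    [0, 0, -0.03, 0],
    [0, 0, 0, 0]
  ]
}}

```text
time_s: 16.5
ee_pos: [0.6382, 0.0474, 0.0995]
eef_rot: [3.136, 0.0, 1.664]
force: [-0.8, -0.1, 0.1]
grip_width: 0.0422
grip_force: 0.0
```

```bash
python3 - <<'E'
from plan import *
plan((.4598,-.0424,.096,-.42),(.4598,-.0424,.013,None),(.4598,-.0424,.08,None),(.6444,-.0321,.08,.0955),(.6444,-.0321,.0215,None))
E
```

```text
t 16.5 p [0.6382 0.0474 0.0995] zax [ 0.005  0.    -1.   ] q6 -0.08
leg [-0.0728 -0.186   0.0025] turn 0.513 rows>= 4
leg [-0.0002 -0.0004  0.083 ] turn 0 rows>= 2
leg [ 0.0001  0.0003 -0.067 ] turn 0 rows>= 2
leg [0.0847 0.1644 0.001 ] turn -0.5155 rows>= 4
leg [ 0.     -0.0003  0.0585] turn 0 rows>= 1
```

{"op": "move_arm", "data": {
  "increments": [
    [-0.018, -0.0463, 0, 0],
    [-0.018, -0.0463, 0, 0],
    [-0.018, -0.0463, 0, 0],
    [-0.018, -0.0463, 0, 0],
    [0, 0, 0, 0.171],
    [0, 0, 0, 0.171],
    [0, 0, 0.02, 0.171],
    [0, 0, 0, 0],
    [0, 0, 0, 0]
  ],
  "grip": 0.5
}}

```text
time_s: 17.62
ee_pos: [0.4593, -0.0415, 0.0763]
eef_rot: [3.142, 0.0, 1.155]
force: [-0.3, -0.6, 0.2]
grip_width: 0.0473
grip_force: 0.0
```

```bash
python3 - <<'E'
from plan import *
plan((.4598,-.0424,.013,-.42))
E
```

```text
t 17.62 p [ 0.4593 -0.0415  0.0763] zax [ 0. -0. -1.] q6 0.25
leg [-0.0006  0.0008  0.0633] turn 0.004 rows>= 2
```

{"op": "move_arm", "data": {
  "increments": [
    [-0.0006, 0.0008, 0.025, 0],
    [0, 0, 0.025, 0],
    [0, 0, 0.013, 0],
    [0, 0, 0, 0],
    [0, 0, 0, 0]
  ]
}}

```text
time_s: 18.25
ee_pos: [0.4602, -0.0425, 0.0138]
eef_rot: [3.14, -0.0, 1.151]
force: [-0.6, -0.5, 0.3]
grip_width: 0.047
grip_force: 0.0
```

{"op": "move_arm", "data": {
  "increments": [
    [0, 0, 0, 0],
    [0, 0, 0, 0],
    [0, 0, 0, 0],
    [0, 0, 0, 0]
  ],
  "grip": 0
}}

```text
time_s: 18.75
ee_pos: [0.4599, -0.0424, 0.0133]
eef_rot: [3.141, -0.0, 1.151]
force: [-1.1, 0.2, 6.0]
grip_width: 0.0276
grip_force: 10.0
```

{"op": "move_arm", "data": {
  "increments": [
    [0, 0, -0.02, 0],
    [0, 0, -0.03, 0],
    [0, 0, -0.02, 0],
    [0.0211, 0.0412, 0, 0],
    [0.0211, 0.0412, 0, 0],
    [0.0211, 0.0412, 0, 0],
    [0.0211, 0.0412, 0, 0],
    [0, 0, 0, -0.172],
    [0, 0, 0, -0.172],
    [0, 0, 0, -0.172],
    [0, 0, 0, 0],
    [0, 0, 0, 0]
  ]
}}

```text
time_s: 20.25
ee_pos: [0.6445, -0.0325, 0.0828]
eef_rot: [-3.141, -0.0, 1.663]
force: [-0.4, 0.3, -0.4]
grip_width: 0.0276
grip_force: 10.0
```

```bash
python3 - <<'E'
from plan import *
plan((.6444,-.0321,.021,.0955)); print(st()[0]["grip_width"])
E
```

```text
t 20.25 p [ 0.6445 -0.0325  0.0828] zax [-0.  0. -1.] q6 -0.2
leg [ 0.0004 -0.0001  0.0618] turn -0.0034 rows>= 2
0.02762971578810244
```

{"op": "move_arm", "data": {
  "increments": [
    [0.0004, 0, 0.025, 0],
    [0, 0, 0.025, 0],
    [0, 0, 0.006, 0],
    [0, 0, 0.003, 0],
    [0, 0, 0.002, 0],
    [0, 0, 0, 0],
    [0, 0, 0, 0]
  ]
}}

```text
time_s: 21.12
ee_pos: [0.6447, -0.0322, 0.0224]
eef_rot: [3.141, 0.0, 1.667]
force: [-0.5, -0.1, 0.5]
grip_width: 0.0277
grip_force: 10.0
```

{"op": "move_arm", "data": {
  "increments": [
    [0, 0, 0, 0],
    [0, 0, 0, 0],
    [0, 0, 0, 0]
  ],
  "grip": 0.45
}}

```text
time_s: 21.5
ee_pos: [0.6446, -0.0321, 0.022]
eef_rot: [3.142, 0.0, 1.667]
force: [-0.1, 1.7, 0.2]
grip_width: 0.0422
grip_force: 0.0
```

{"op": "move_arm", "data": {
  "increments": [
    [0, 0, -0.015, 0],
    [0, 0, -0.03, 0],
    [0, 0, -0.03, 0],
    [0, 0, 0, 0]
  ]
}}

```text
time_s: 22.0
ee_pos: [0.6458, -0.0322, 0.1004]
eef_rot: [3.137, 0.001, 1.667]
force: [0.3, -0.7, 0.2]
grip_width: 0.0424
grip_force: 0.0
```

```bash
python3 - <<'E'
from plan import *
plan((.4442,-.0773,.09,-.42),(.4442,-.0773,.013,None),(.4442,-.0773,.083,None),(.6482,-.0719,.083,.0955))
E
```

```text
t 22.0 p [ 0.6458 -0.0322  0.1004] zax [ 0.005 -0.001 -1.   ] q6 -0.2
leg [-0.0255 -0.2051  0.0093] turn 0.516 rows>= 4
leg [-0.0001 -0.0004  0.077 ] turn 0 rows>= 2
leg [ 0.0001  0.0003 -0.07  ] turn 0 rows>= 2
leg [0.0881 0.1841 0.001 ] turn -0.5155 rows>= 4
```

{"op": "move_arm", "data": {
  "increments": [
    [-0.0063, -0.0511, 0, 0],
    [-0.0063, -0.0511, 0, 0],
    [-0.0063, -0.0511, 0, 0],
    [-0.0063, -0.0511, 0, 0],
    [0, 0, 0, 0.172],
    [0, 0, 0, 0.172],
    [0, 0, 0.02, 0.172],
    [0, 0, 0, 0],
    [0, 0, 0, 0]
  ],
  "grip": 0.5
}}

```text
time_s: 23.12
ee_pos: [0.4435, -0.0768, 0.0772]
eef_rot: [-3.142, -0.0, 1.155]
force: [-0.4, -0.7, -0.5]
grip_width: 0.0468
grip_force: 0.0
```

```bash
python3 - <<'E'
from plan import *
plan((.4442,-.0773,.013,-.42))
E
```

```text
t 23.12 p [ 0.4435 -0.0768  0.0772] zax [-0.  0. -1.] q6 0.16
leg [-0.0002  0.0008  0.0642] turn 0.0039 rows>= 2
```

{"op": "move_arm", "data": {
  "increments": [
    [-0.0002, 0.0008, 0.025, 0],
    [0, 0, 0.025, 0],
    [0, 0, 0.014, 0],
    [0, 0, 0, 0],
    [0, 0, 0, 0]
  ]
}}

```text
time_s: 23.75
ee_pos: [0.4447, -0.0774, 0.0138]
eef_rot: [3.14, -0.0, 1.151]
force: [0.4, -0.2, 0.5]
grip_width: 0.047
grip_force: 0.0
```

{"op": "move_arm", "data": {
  "increments": [
    [0, 0, 0, 0],
    [0, 0, 0, 0],
    [0, 0, 0, 0],
    [0, 0, 0, 0]
  ],
  "grip": 0
}}

```text
time_s: 24.25
ee_pos: [0.4444, -0.0774, 0.0133]
eef_rot: [3.141, -0.0, 1.151]
force: [-1.1, 0.6, 6.8]
grip_width: 0.0276
grip_force: 10.0
```

{"op": "move_arm", "data": {
  "increments": [
    [0, 0, -0.02, 0],
    [0, 0, -0.03, 0],
    [0, 0, -0.02, 0],
    [0.022, 0.046, 0, 0],
    [0.022, 0.046, 0, 0],
    [0.022, 0.046, 0, 0],
    [0.022, 0.046, 0, 0],
    [0, 0, 0, -0.172],
    [0, 0, 0, -0.172],
    [0, 0, 0, -0.172],
    [0, 0, 0, 0],
    [0, 0, 0, 0]
  ]
}}

```text
time_s: 25.75
ee_pos: [0.648, -0.072, 0.0828]
eef_rot: [-3.141, -0.0, 1.663]
force: [-0.1, 0.3, 0.4]
grip_width: 0.0276
grip_force: 10.0
```

```bash
python3 - <<'E'
from plan import *
plan((.6482,-.0719,.021,.0955)); print(st()[0]["grip_width"])
E
```

```text
t 25.75 p [ 0.648  -0.072   0.0828] zax [-0.  0. -1.] q6 -0.26
leg [0.0001 0.0003 0.0618] turn -0.0034 rows>= 2
0.027551437359657847
```

Place, rise, then move aside towards the plate and look.

{"op": "move_arm", "data": {
  "increments": [
    [0, 0.0003, 0.025, 0],
    [0, 0, 0.025, 0],
    [0, 0, 0.006, 0],
    [0, 0, 0.003, 0],
    [0, 0, 0.002, 0],
    [0, 0, 0, 0],
    [0, 0, 0, 0]
  ]
}}

```text
time_s: 26.62
ee_pos: [0.6485, -0.072, 0.0224]
eef_rot: [3.141, 0.0, 1.667]
force: [-0.4, 0.9, -1.3]
grip_width: 0.0279
grip_force: 10.0
```

{"op": "move_arm", "data": {
  "increments": [
    [0, 0, 0, 0],
    [0, 0, 0, 0],
    [0, 0, 0, 0]
  ],
  "grip": 0.45
}}

```text
time_s: 27.0
ee_pos: [0.6483, -0.072, 0.022]
eef_rot: [3.142, 0.0, 1.667]
force: [-0.2, -0.1, 0.6]
grip_width: 0.042
grip_force: 0.0
```

{"op": "move_arm", "data": {
  "increments": [
    [0, 0, -0.015, 0],
    [0, 0, -0.03, 0],
    [0, 0, -0.03, 0],
    [0, 0, -0.03, 0],
    [0.05, -0.02, 0, 0],
    [0.05, -0.02, 0, 0],
    [0.05, -0.02, 0, 0],
    [0.05, -0.02, 0, 0],
    [0.05, -0.02, 0, 0],
    [0.05, -0.02, 0, 0],
    [0.05, -0.02, 0, 0],
    [0.05, -0.02, 0, 0],
    [0, 0, 0, 0],
    [0, 0, 0, 0]
  ]
}}

```text
time_s: 28.75
ee_pos: [0.451, 0.3106, 0.1276]
eef_rot: [3.141, -0.0, 1.667]
force: [0.6, 0.2, -0.4]
grip_width: 0.0423
grip_force: 0.0
```

```bash
python3 - <<'E'
from ov import *
im={n:snap(n,n+'2.png') for n in("top","side")}
print(telemetry.get_obs()["ee_pos"])
ph=rect(.014,.06,.036)
for s in (("top","side"),("top",),("side",)):
    print('plate',fit({n:im[n] for n in s},M['plate']+ph,[.436,.3093,.12],sr=.015))
J=(.6425,-.0122,.0955)
for k in range(4):
    y=(-.06,-.02,.02,.06)[k]; p=[J[0]-y*np.sin(J[2]),J[1]+y*np.cos(J[2])]
    for s in (("top","side"),("side",)): print(k,np.round(p,4),fit({n:im[n] for n in s},up(M['blank'],.012),[*p,0],yawfix=0,sr=.008))
a=ov(im["top"],"top",[],(305,140,385,190),6); a=cv2.convertScaleAbs(a,alpha=1.5)
b=ov(im["side"],"side",[],(330,185,410,235),6); c=ov(im["top"],"top",[(M['plate']+ph,(.436,.3093,.12),(0,255,0))],(200,190,300,252),4.8)
cv2.imwrite('pics/v2.png',np.vstack([np.hstack([cv2.resize(x,(400,250)) for x in(a,b)]),cv2.resize(c,(800,300))]))
E
```

```text
[0.45140514 0.30992933 0.12735761]
plate (array([0.4426551 , 0.31020466, 0.07629222]), np.float64(-21.63215533521089))
plate (array([ 0.44647496,  0.28954814, -0.04340948]), np.float64(-16.43410774848328))
plate (array([0.44229524, 0.31014613, 0.07077849]), np.float64(-35.83049731311301))
0 [ 0.6482 -0.0719] (array([ 0.64533597, -0.07038198,  0.        ]), np.float64(-37.004557582561844))
0 [ 0.6482 -0.0719] (array([ 0.6365836 , -0.08174942,  0.        ]), np.float64(-45.80556619791873))
1 [ 0.6444 -0.0321] (array([ 0.64314432, -0.03342268,  0.        ]), np.float64(-41.55850849241908))
1 [ 0.6444 -0.0321] (array([ 0.62624443, -0.04731986,  0.        ]), np.float64(-48.88203839705008))
2 [0.6406 0.0077] (array([0.61816217, 0.02996424, 0.        ]), np.float64(-27.673611673180652))
2 [0.6406 0.0077] (array([0.63232708, 0.00738622, 0.        ]), np.float64(-22.07033829978584))
3 [0.6368 0.0475] (array([0.63427671, 0.04602326, 0.        ]), np.float64(-38.36944416835235))
3 [0.6368 0.0475] (array([0.61960931, 0.03009301, 0.        ]), np.float64(-50.338246193025874))
```

View pics/v2.png

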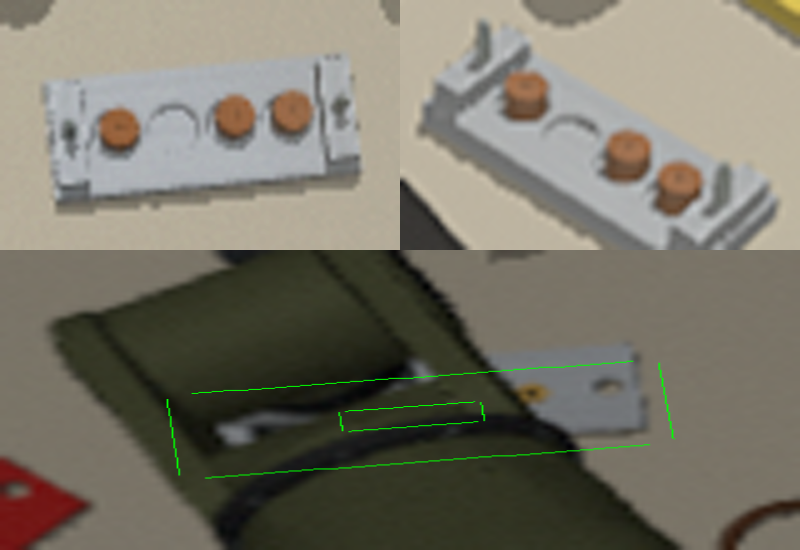

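{"op": "move_arm", "data": {
  "increments": [
    [-0.06, 0, 0, 0],
    [-0.06, 0, 0, 0],
    [-0.06, 0, 0, 0],
    [-0.06, 0, 0, 0],
    [-0.06, 0, 0, 0],
    [0, 0, 0, 0],
    [0, 0, 0, 0]
  ]
}}

```text
time_s: 29.72
ee_pos: [0.4795, 0.0118, 0.1271]
eef_rot: [3.142, -0.0, 1.665]
force: [-0.5, -0.1, -0.3]
grip_width: 0.0422
grip_force: 0.0
```

```bash
python3 - <<'E'
from ov import *
im={n:snap(n,n+'3.png') for n in("top","side")}
i0={n:cv2.imread(f'pics/{n}0.png') for n in("top","side")}
ph=rect(.014,.06,.036)
for nm,I in(('0',i0),('3',im)):
  for m in ('p','h'):
    for s in (("top","side"),("top",),("side",)):
      r,f=fit({n:I[n] for n in s},M['plate'] if m=='p' else ph,[.443,.312,.1],sr=.012,sy=.1); print(nm,m,s,r.round(4),round(f,1))
a=ov(im["top"],"top",[],(210,195,300,250),8); a=cv2.convertScaleAbs(a,alpha=1.5)
b=ov(im["side"],"side",[],(220,170,300,218),8)
cv2.imwrite('pics/v3.png',np.hstack([cv2.resize(x,(400,250)) for x in(a,b)]))
E
```

```text
0 p ('top', 'side') [0.4359 0.3095 0.1204] -21.9
0 p ('top',) [0.4253 0.3141 0.1104] -10.8
0 p ('side',) [0.4359 0.3091 0.1205] -39.6
0 h ('top', 'side') [0.4451 0.3149 0.2047] -49.4
0 h ('top',) [0.4447 0.3194 0.0914] -59.6
0 h ('side',) [0.4505 0.3131 0.111 ] -41.2
3 p ('top', 'side') [0.4348 0.3102 0.1089] -23.5
3 p ('top',) [0.4252 0.3141 0.1103] -10.9
3 p ('side',) [0.4351 0.3098 0.1142] -42.1
3 h ('top', 'side') [0.4451 0.3147 0.2126] -50.8
3 h ('top',) [0.4452 0.32   0.1018] -60.0
3 h ('side',) [0.4214 0.2919 0.1213] -57.5
```

View pics/v3.png

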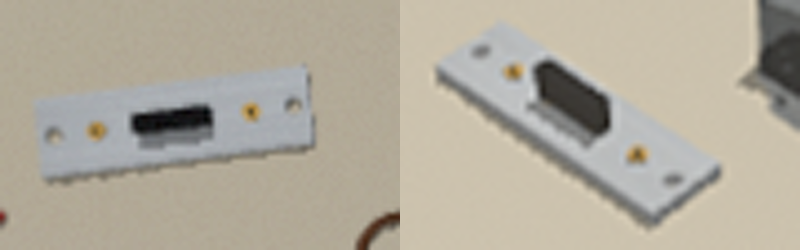

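```bash
python3 - <<'E'
from ov import *
for n,a,b in(("top",(221.6,224),(275.4,217.4)),("side",(235.7,179.1),(274.3,203.9))):
    A,B=at_z(n,a,.009),at_z(n,b,.009); v=A-B; print(n,A.round(4),B.round(4),((A+B)/2).round(4),np.linalg.norm(v).round(4),np.arctan2(-v[0],v[1]).round(4))
im={n:cv2.imread(f'pics/{n}3.png') for n in("top","side")}
ph=rect(.014,.06,.036); holes=circ(.006,.01,0,.093)+circ(.006,.01,0,-.093)
for nm,m in(('p',M['plate']),('ph',M['plate']+ph),('hole',holes),('all',M['plate']+ph+holes)):
    for s in (("top","side"),("top",),("side",)):
      r,f=fit({n:im[n] for n in s},m,[.444,.3165,.115],sr=.004,sy=.02); print(nm,s,r.round(4),round(f,1))
E
```

```text
top [0.4378 0.4132 0.009 ] [0.4601 0.2291 0.009 ] [0.4489 0.3212 0.009 ] 0.1854 0.1208
side [0.4349 0.4133 0.009 ] [0.4579 0.2279 0.009 ] [0.4464 0.3206 0.009 ] 0.1868 0.1237
p ('top', 'side') [0.4348 0.3102 0.1089] -23.5
p ('top',) [0.4252 0.3141 0.1103] -10.9
p ('side',) [0.4351 0.3098 0.1142] -42.1
ph ('top', 'side') [0.4462 0.3213 0.1279] -34.1
ph ('top',) [0.4449 0.3163 0.0604] -34.7
ph ('side',) [0.4457 0.3106 0.1265] -40.9
hole ('top', 'side') [0.4467 0.3203 0.1224] -28.8
hole ('top',) [0.4494 0.3219 0.117 ] -25.0
hole ('side',) [0.4455 0.3196 0.1221] -41.4
all ('top', 'side') [0.4464 0.321  0.1243] -32.9
all ('top',) [0.4473 0.3213 0.1253] -31.3
all ('side',) [0.4457 0.311  0.1326] -36.4
```

```bash
python3 - <<'E'
from plan import *
plan((.4466,.3207,.1271,.123),(.4466,.3207,.0145,None),(.4466,.3207,.11,None),(.6425,-.0122,.11,.0955))
E
```

```text
t 29.82 p [0.4794 0.0129 0.127 ] zax [-0.  0. -1.] q6 -0.15
leg [ 3.096e-01 -3.000e-03 -1.000e-04] turn -0.0264 rows>= 6
leg [-0.      0.      0.1126] turn 0 rows>= 2
leg [ 0.     -0.     -0.0955] turn 0 rows>= 2
leg [-3.544e-01  1.536e-01 -1.000e-04] turn 0.0275 rows>= 7
```

{"op": "move_arm", "data": {
  "increments": [
    [0.0516, -0.0005, 0, 0],
    [0.0516, -0.0005, 0, 0],
    [0.0516, -0.0005, 0, 0],
    [0.0516, -0.0005, 0, 0],
    [0.0516, -0.0005, 0, 0],
    [0.0516, -0.0005, 0, 0],
    [0, 0, 0.03, -0.026],
    [0, 0, 0.03, 0],
    [0, 0, 0, 0],
    [0, 0, 0, 0]
  ]
}}

```text
time_s: 31.08
ee_pos: [0.447, 0.3208, 0.0681]
eef_rot: [3.14, -0.001, 1.694]
force: [-0.3, 0.6, 0.8]
grip_width: 0.0421
grip_force: 0.0
```

```bash
python3 - <<'E'
from plan import *
plan((.4466,.3207,.0145,.123))
E
```

```text
t 31.07 p [0.447  0.3208 0.0681] zax [ 0.001  0.001 -1.   ] q6 0.43
leg [-0.0001 -0.0004  0.0536] turn -0.0003 rows>= 1
```

{"op": "move_arm", "data": {
  "increments": [
    [0, -0.0004, 0.025, 0],
    [0, 0, 0.02, 0],
    [0, 0, 0.0075, 0],
    [0, 0, 0, 0],
    [0, 0, 0, 0]
  ]
}}

```text
time_s: 31.7
ee_pos: [0.4469, 0.3204, 0.0156]
eef_rot: [3.14, -0.001, 1.693]
force: [-0.6, -0.3, 0.1]
grip_width: 0.0427
grip_force: 0.0
```

{"op": "move_arm", "data": {
  "increments": [
    [0, 0, 0, 0],
    [0, 0, 0, 0],
    [0, 0, 0, 0],
    [0, 0, 0, 0],
    [0, 0, 0, 0]
  ],
  "grip": 0,
  "force": 30
}}

```text
time_s: 32.33
ee_pos: [0.4464, 0.3201, 0.0145]
eef_rot: [-3.141, 0.0, 1.693]
force: [-1.8, -0.6, 3.4]
grip_width: 0.0138
grip_force: 30.0
```

{"op": "move_arm", "data": {
  "increments": [
    [0, 0, -0.02, 0],
    [0, 0, -0.03, 0],
    [0, 0, -0.04, 0],
    [0, 0, -0.02, 0],
    [0, 0, 0, 0]
  ]
}}

```text
time_s: 32.95
ee_pos: [0.4468, 0.3203, 0.1253]
eef_rot: [3.14, -0.001, 1.693]
force: [0.3, 0.1, -4.1]
grip_width: 0.0144
grip_force: 30.0
```

```bash
python3 - <<'E'
from plan import *
plan((.6425,-.0122,.122,.0955)); print(st()[0]["grip_width"])
E
```

```text
t 32.95 p [0.4468 0.3203 0.1253] zax [ 0.002  0.001 -1.   ] q6 0.43
leg [-0.3538  0.1537  0.0033] turn 0.0265 rows>= 7
0.014378418469691071
```

{"op": "move_arm", "data": {
  "increments": [
    [-0.0442, 0.0192, 0, 0],
    [-0.0442, 0.0192, 0, 0],
    [-0.0442, 0.0192, 0, 0],
    [-0.0442, 0.0192, 0, 0],
    [-0.0442, 0.0192, 0, 0],
    [-0.0442, 0.0192, 0, 0],
    [-0.0442, 0.0192, 0, 0],
    [-0.0442, 0.0192, 0, 0],
    [0, 0, 0.01, 0.0265],
    [0, 0, 0.02, 0],
    [0, 0, 0, 0],
    [0, 0, 0, 0],
    [0, 0, 0, 0]
  ]
}}

```text
time_s: 34.58
ee_pos: [0.6422, -0.0118, 0.0952]
eef_rot: [3.14, 0.0, 1.667]
force: [0.0, 0.2, -2.4]
grip_width: 0.0141
grip_force: 30.0
```

```bash
python3 - <<'E'
from ov import *
from plan import *
im={n:snap(n,n+'4.png') for n in("top","side")}
plan((.6425,-.0122,.0945,.0955)); o,p,r=st()
J=(.6425,-.0122,.0955)
pins=circ(.001,.068,0,.093)+circ(.001,.068,0,-.093)
pl=up(M['plate']+circ(.006,.01,0,.093)+circ(.006,.01,0,-.093),p[2]-.0145)
P=(p[0],p[1],np.arctan2(r[1,1],r[0,1])%np.pi); P=(P[0],P[1],P[2] if P[2]<1.5 else P[2]-np.pi); print(P)
for n in im:
    try: print(n,fit({n:im[n]},pl,P,sr=.006,sy=.03))
    except Exception as e: print(e)
a=ov(im["top"],"top",[(pl,P,(0,255,0)),(pins,J,(0,0,255))],(305,140,385,190),10); a=cv2.convertScaleAbs(a,alpha=1.5)
b=ov(im["side"],"side",[(pl,P,(0,255,0)),(pins,J,(0,0,255))],(325,160,425,235),8)
cv2.imwrite('pics/v4.png',np.hstack([cv2.resize(a,(400,250)),cv2.resize(b,(400,300))[:250]]) if 0 else np.vstack([cv2.resize(a,(480,300)),cv2.resize(b,(480,300))]))
E
```

```text
t 34.67 p [ 0.6421 -0.012   0.095 ] zax [ 0.001 -0.    -1.   ] q6 -0.17
leg [-0.0003  0.0004  0.0005] turn 0.0004 rows>= 1
(np.float64(0.6420885173437483), np.float64(-0.011980659874941374), np.float64(0.09587422454194211))
top (array([ 0.63583457, -0.00621242, -0.00075772]), np.float64(-16.826374808229993))
side (array([ 0.64243417, -0.01127621,  0.0978699 ]), np.float64(-34.77109908315058))
```

View pics/v4.png

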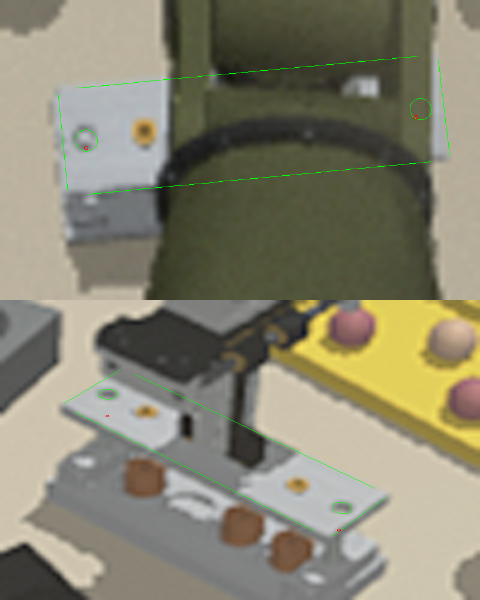

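```bash
python3 - <<'E'
from ov import *
J=(.6425,-.0122,.0955)
t=np.linspace(0,1,12)
def pin(y): # silhouette sides handled as axis + tip
    return [np.c_[np.full(12,0),np.full(12,y),.036+.032*t]]
i0=cv2.imread('pics/side0.png'); i2=cv2.imread('pics/top2.png')
m=pin(.093)+pin(-.093)
a=ov(i0,"side",[],(330,180,415,245),9); a2=ov(i0,"side",[(m,J,(0,0,255)),(M['jig'],J,(0,255,0))],(330,180,415,245),9)
b=ov(i2,"top",[],(310,145,385,185),10); b2=ov(i2,"top",[(m,J,(0,0,255)),(M['jig'],J,(0,255,0))],(310,145,385,185),10)
b=cv2.convertScaleAbs(b,alpha=1.5);b2=cv2.convertScaleAbs(b2,alpha=1.5)
f=lambda x:cv2.resize(x,(400,300))
cv2.imwrite('pics/pins.png',np.vstack([np.hstack([f(a),f(a2)]),np.hstack([cv2.resize(b,(400,213)),cv2.resize(b2,(400,213))])]))
E
```

```text
(no output)
```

View pics/pins.png

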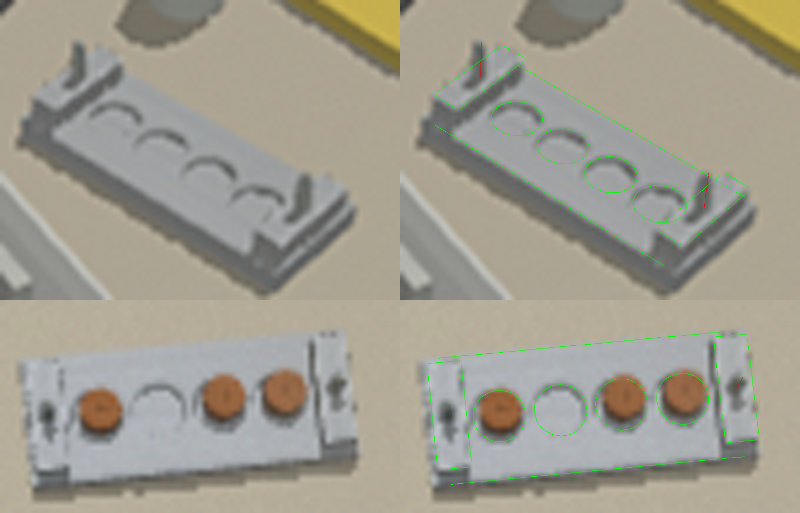

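{"op": "move_arm", "data": {
  "increments": [
    [0.0003, 0.0003, 0.006, 0],
    [0, 0, 0.006, 0],
    [0, 0, 0.003, 0],
    [0, 0, 0, 0],
    [0, 0, 0, 0]
  ]
}}

```text
time_s: 35.3
ee_pos: [0.6423, -0.0119, 0.0796]
eef_rot: [3.141, 0.0, 1.666]
force: [0.2, -0.5, -3.3]
grip_width: 0.0139
grip_force: 30.0
```

{"op": "move_arm", "data": {
  "increments": [
    [0, 0, 0.002, 0],
    [0, 0, 0.002, 0],
    [0, 0, 0, 0],
    [0, 0, 0, 0]
  ]
}}

```text
time_s: 35.8
ee_pos: [0.6422, -0.0119, 0.0755]
eef_rot: [3.142, -0.0, 1.666]
force: [-0.5, -0.0, -2.7]
grip_width: 0.0138
grip_force: 30.0
```

{"op": "move_arm", "data": {
  "increments": [
    [0, 0, 0.0015, 0],
    [0, 0, 0.0015, 0],
    [0, 0, 0, 0],
    [0, 0, 0, 0]
  ]
}}

```text
time_s: 36.3
ee_pos: [0.6422, -0.0119, 0.0725]
eef_rot: [-3.142, -0.0, 1.666]
force: [0.0, 0.4, -2.9]
grip_width: 0.0138
grip_force: 30.0
```

{"op": "move_arm", "data": {
  "increments": [
    [0, 0, 0.0015, 0],
    [0, 0, 0.0015, 0],
    [0, 0, 0, 0],
    [0, 0, 0, 0]
  ]
}}

```text
time_s: 36.8
ee_pos: [0.6422, -0.0119, 0.0694]
eef_rot: [-3.142, 0.0, 1.666]
force: [-0.1, 0.0, -2.4]
grip_width: 0.0138
grip_force: 30.0
```

{"op": "move_arm", "data": {
  "increments": [
    [0, 0, 0.002, 0],
    [0, 0, 0.002, 0],
    [0, 0, 0.002, 0],
    [0, 0, 0, 0],
    [0, 0, 0, 0]
  ]
}}

```text
time_s: 37.42
ee_pos: [0.6422, -0.0119, 0.0634]
eef_rot: [-3.142, 0.0, 1.666]
force: [-0.6, 0.6, -3.1]
grip_width: 0.0139
grip_force: 30.0
```

{"op": "move_arm", "data": {
  "increments": [
    [0, 0, 0.002, 0],
    [0, 0, 0.002, 0],
    [0, 0, 0.002, 0],
    [0, 0, 0.002, 0],
    [0, 0, 0.001, 0],
    [0, 0, 0, 0],
    [0, 0, 0, 0]
  ]
}}

```text
time_s: 38.3
ee_pos: [0.6422, -0.0119, 0.0544]
eef_rot: [-3.142, -0.0, 1.666]
force: [-0.8, 0.6, -2.1]
grip_width: 0.0138
grip_force: 30.0
```

{"op": "move_arm", "data": {
  "increments": [
    [0, 0, 0.0015, 0],
    [0, 0, 0.001, 0],
    [0, 0, 0.001, 0],
    [0, 0, 0, 0],
    [0, 0, 0, 0]
  ]
}}

```text
time_s: 38.92
ee_pos: [0.6422, -0.0119, 0.0509]
eef_rot: [-3.142, 0.0, 1.666]
force: [-0.5, -0.0, -2.0]
grip_width: 0.0135
grip_force: 30.0
```

{"op": "move_arm", "data": {
  "increments": [
    [0, 0, 0.0005, 0],
    [0, 0, 0.0005, 0],
    [0, 0, 0, 0],
    [0, 0, 0, 0]
  ]
}}

```text
time_s: 39.42
ee_pos: [0.6422, -0.0119, 0.0506]
eef_rot: [3.141, 0.0, 1.666]
force: [-4.4, 0.4, 4.8]
grip_width: 0.014
grip_force: 30.0
```

{"op": "move_arm", "data": {
  "increments": [
    [0, 0, 0, 0],
    [0, 0, 0, 0],
    [0, 0, 0, 0]
  ],
  "grip": 0.4
}}

```text
time_s: 39.8
ee_pos: [0.6423, -0.0119, 0.0499]
eef_rot: [3.141, 0.0, 1.666]
force: [0.1, 0.3, -0.2]
grip_width: 0.0368
grip_force: 0.0
```

{"op": "move_arm", "data": {
  "increments": [
    [0, 0, -0.01, 0],
    [0, 0, -0.03, 0],
    [0, 0, -0.04, 0],
    [0, 0, -0.04, 0],
    [-0.01, -0.06, 0, 0],
    [-0.01, -0.06, 0, 0],
    [-0.01, -0.06, 0, 0],
    [-0.01, -0.05, 0, 0],
    [-0.01, -0.02, 0, 0],
    [0, 0, 0, 0],
    [0, 0, 0, 0]
  ]
}}

```text
time_s: 41.18
ee_pos: [0.3989, -0.0854, 0.1704]
eef_rot: [3.141, 0.0, 1.666]
force: [0.4, 1.3, 0.9]
grip_width: 0.0374
grip_force: 0.0
```

```bash
python3 - <<'E'
from ov import *
im={n:snap(n,n+'5.png') for n in("top","side")}
i0={n:cv2.imread(f'pics/{n}0.png') for n in("top","side")}
bar=rect(.038,.014,.048)
for nm,I in(('0',i0),('5',im)):
  for s in (("top","side"),("top",),("side",)):
    r,f=fit({n:I[n] for n in s},bar,[.6436,.2473,.03],sr=.003,sy=.3); print(nm,s,r.round(4),round(f,1),'q',round(.283-r[2],3))
pl=up(M['plate'],.036); 
for s in (("top","side"),("top",),("side",)): print(fit({n:im[n] for n in s},up(M['plate']+rect(.014,.06,.036),.036),[.6422,-.0115,.0955],sr=.004,sy=.03))
a=ov(im["top"],"top",[],(240,140,385,190),8);b=ov(im["side"],"side",[],(280,150,410,240),8);c=ov(im["side"],"side",[],(295,155,335,185),8)
cv2.imwrite('pics/v5.png',np.vstack([cv2.resize(cv2.convertScaleAbs(a,alpha=1.5),(580,200)),cv2.resize(b,(580,390))]))
E
```

```text
0 ('top', 'side') [0.6399 0.2368 0.4044] -29.1 q -0.121
0 ('top',) [0.6409 0.2375 0.4107] -29.2 q -0.128
0 ('side',) [ 0.6317  0.2315 -0.265 ] -34.2 q 0.548
5 ('top', 'side') [ 0.6307  0.2367 -0.3431] -23.6 q 0.626
5 ('top',) [0.6418 0.2379 0.4942] -31.0 q -0.211
5 ('side',) [ 0.6197  0.2113 -0.7252] -35.9 q 1.008
(array([ 0.64117605, -0.01353735,  0.10616897]), np.float64(-38.020972042315265))
(array([ 0.64037014, -0.01056832,  0.04165684]), np.float64(-33.90111284083744))
(array([ 0.64488266, -0.01335012,  0.07096016]), np.float64(-43.150247934592116))
```

View pics/v5.png

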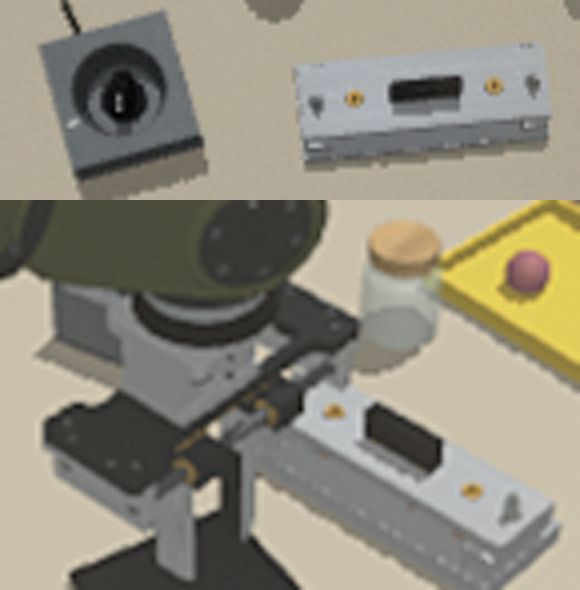

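```bash
python3 - <<'E'
from ov import *
i=cv2.imread('pics/top5.png'); C=(.6436,.2473)
def m(q): return rect(.038,.014,.048)
a=ov(i,"top",[],(255,150,285,180),12)
a=cv2.convertScaleAbs((a/255.)**.5*255)
b=ov(cv2.convertScaleAbs((i/255.)**.5*255),"top",[(rect(.038,.014,.048),(*C,.283-.25),(0,255,0)),(circ(.04,.056),(*C,0),(0,0,255)),([np.array([[-.019,0,.048],[0,0,.048]])],(*C,.283-.25),(255,0,255))],(255,150,285,180),12)
cv2.imwrite('pics/knob.png',np.hstack([a,b]))
E
```

```text
(no output)
```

View pics/knob.png

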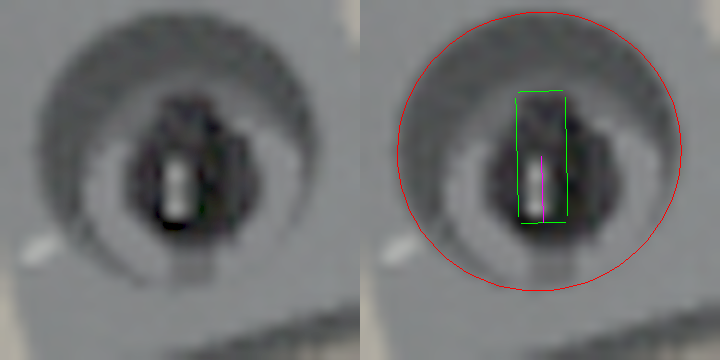

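```bash
python3 - <<'E'
from plan import *
plan((.3989,-.0854,.17,1.524),(.6436,.2473,.17,None),(.6436,.2473,.10,None))
E
```

```text
t 41.27 p [ 0.3987 -0.0852  0.1699] zax [-0.  0. -1.] q6 -0.4
leg [-0.0002  0.0001 -0.0001] turn -1.4279 rows>= 8
leg [-0.2289  0.3438  0.    ] turn 0 rows>= 7
leg [-0.   -0.    0.07] turn 0 rows>= 2
```

{"op": "move_arm", "data": {
  "increments": [
    [0, 0, 0, -0.1785],
    [0, 0, 0, -0.1785],
    [0, 0, 0, -0.1785],
    [0, 0, 0, -0.1785],
    [0, 0, 0, -0.1785],
    [0, 0, 0, -0.1785],
    [0, 0, 0, -0.1785],
    [0, 0, 0, -0.1785],
    [-0.0286, 0.043, 0, 0],
    [-0.0286, 0.043, 0, 0],
    [-0.0286, 0.043, 0, 0],
    [-0.0286, 0.043, 0, 0],
    [-0.0286, 0.043, 0, 0],
    [-0.0286, 0.043, 0, 0],
    [-0.0286, 0.043, 0, 0],
    [-0.0286, 0.043, 0, 0],
    [0, 0, 0.03, 0],
    [0, 0, 0.04, 0],
    [0, 0, 0, 0],
    [0, 0, 0, 0]
  ],
  "grip": 0.38
}}

```text
time_s: 43.78
ee_pos: [0.6435, 0.2478, 0.1015]
eef_rot: [3.141, 0.001, 3.095]
force: [0.2, 0.3, 0.4]
grip_width: 0.036
grip_force: 0.0
```

```bash
python3 - <<'E'
from plan import *
plan((.6436,.2473,.022,1.524))
E
```

```text
t 43.77 p [0.6435 0.2478 0.1015] zax [ 0.002  0.001 -1.   ] q6 -1.21
leg [-0.     -0.0006  0.0795] turn -0.0002 rows>= 2
```

{"op": "move_arm", "data": {
  "increments": [
    [0, -0.0006, 0.02, 0],
    [0, 0, 0.02, 0],
    [0, 0, 0.02, 0],
    [0, 0, 0.01, 0],
    [0, 0, 0.007, 0],
    [0, 0, 0, 0],
    [0, 0, 0, 0]
  ]
}}

```text
time_s: 44.65
ee_pos: [0.6432, 0.2468, 0.0236]
eef_rot: [3.141, 0.001, 3.094]
force: [-0.2, 0.1, 0.6]
grip_width: 0.0363
grip_force: 0.0
```

{"op": "move_arm", "data": {
  "increments": [
    [0, 0, 0, 0],
    [0, 0, 0, 0],
    [0, 0, 0, 0],
    [0, 0, 0, 0]
  ],
  "grip": 0,
  "force": 12
}}

```text
time_s: 45.15
ee_pos: [0.6428, 0.2482, 0.0233]
eef_rot: [3.139, 0.001, 3.095]
force: [-1.1, 8.1, 0.3]
grip_width: 0.014
grip_force: 12.0
```

```bash
python3 - <<'E'
from plan import *
o,p,r=st(); print(o["grip_width"],o["force"],o["moment"]); plan((*p,.283-1.2+np.pi/2))
E
```

```text
0.013985439657991712 [-1.124228    8.07446985  0.27148675] [1.56075031 0.11275107 0.03149884]
t 45.15 p [0.6428 0.2482 0.0233] zax [ 0.001  0.002 -1.   ] q6 -1.21
leg [0. 0. 0.] turn 0.8702 rows>= 5
```

{"op": "move_arm", "data": {
  "increments": [
    [0, 0.001, 0, 0],
    [0, 0, 0, 0.087],
    [0, 0, 0, 0.087],
    [0, 0, 0, 0.087],
    [0, 0, 0, 0.087],
    [0, 0, 0, 0.087],
    [0, 0, 0, 0.087],
    [0, 0, 0, 0.087],
    [0, 0, 0, 0.087],
    [0, 0, 0, 0.087],
    [0, 0, 0, 0.087],
    [0, 0, 0, 0],
    [0, 0, 0, 0],
    [0, 0, 0, 0]
  ]
}}

```text
time_s: 46.9
ee_pos: [0.6427, 0.248, 0.0233]
eef_rot: [-3.141, -0.0, 2.227]
force: [-3.9, 3.2, 5.1]
grip_width: 0.0137
grip_force: 12.0
```

```bash
python3 - <<'E'
from plan import *
o,p,r=st(); print(o["grip_width"],o["force"],o["moment"]); plan((*p,.283-1.2+np.pi/2))
E
```

```text
0.013722989337225076 [-3.87673942  3.15897763  5.10924926] [ 0.45578623  1.02130914 -0.04425074]
t 46.9 p [0.6427 0.248  0.0233] zax [-0.  0. -1.] q6 -0.34
leg [0. 0. 0.] turn 0.0022 rows>= 1
```

Release, rise, move off and check knob, plate and cover.

{"op": "move_arm", "data": {
  "increments": [
    [0, 0, 0, 0],
    [0, 0, 0, 0],
    [0, 0, 0, 0],
    [0, 0, 0, 0]
  ],
  "grip": 0.36
}}

```text
time_s: 47.4
ee_pos: [0.6429, 0.2476, 0.0229]
eef_rot: [-3.142, 0.0, 2.224]
force: [0.5, 0.6, 0.1]
grip_width: 0.0338
grip_force: 0.0
```

```bash
python3 - <<'E'
from plan import *
o,p,r=st(); plan((p[0],p[1],.17,None),(.4,-.2,.17,-.18),(.4663,-.2958,.17,None))
E
```

```text
t 47.4 p [0.6429 0.2476 0.0229] zax [-0. -0. -1.] q6 -0.34
leg [-0.     -0.     -0.1471] turn 0 rows>= 3
leg [-0.2076 -0.4651  0.    ] turn 0.8337 rows>= 9
leg [-0.0824  0.0824  0.    ] turn 0 rows>= 2
```

{"op": "move_arm", "data": {
  "increments": [
    [0, 0, -0.02, 0],
    [0, 0, -0.04, 0],
    [0, 0, -0.04, 0],
    [0, 0, -0.047, 0],
    [-0.0208, -0.0465, 0, 0],
    [-0.0208, -0.0465, 0, 0],
    [-0.0208, -0.0465, 0, 0],
    [-0.0208, -0.0465, 0, 0],
    [-0.0208, -0.0465, 0, 0],
    [-0.0208, -0.0465, 0, 0],
    [-0.0208, -0.0465, 0, 0],
    [-0.0208, -0.0465, 0, 0],
    [-0.0208, -0.0465, 0, 0],
    [-0.0208, -0.0465, 0, 0],
    [0, 0, 0, 0.167],
    [0, 0, 0, 0.167],
    [0, 0, 0, 0.167],
    [0, 0, 0, 0.167],
    [0, 0, 0, 0.167],
    [0, 0, 0, 0]
  ],
  "grip": 0.5
}}

```text
time_s: 49.9
ee_pos: [0.4004, -0.2002, 0.1711]
eef_rot: [3.14, 0.001, 1.39]
force: [-0.8, 0.4, -1.2]
grip_width: 0.0473
grip_force: 0.0
```

```bash
python3 - <<'E'
from ov import *
from plan import *
im={n:snap(n,n+'6.png') for n in("top","side")}
i=cv2.convertScaleAbs((im["top"]/255.)**.5*255)
C=(.6436,.2473)
a=ov(i,"top",[([np.array([[-.019,0,.048],[0,0,.048]])],(*C,.283-1.2),(255,0,255))],(255,150,285,180),10)
b=ov(i,"top",[],(300,135,400,185),5); c=ov(im["side"],"side",[],(335,175,425,240),5)
h=lambda x,w:cv2.resize(x,(w,300))
cv2.imwrite('pics/v6.png',np.vstack([np.hstack([h(a,300),h(c,415)]),np.hstack([cv2.resize(b,(600,300)),np.zeros((300,115,3),np.uint8)])]))
print(fit(im,rect(.104,.17,.039),[.4663,-.2958,-.18],sr=.006,sy=.03),fit({"top":im["top"]},rect(.014,.06,.065),[.4663,-.2958,-.18],sr=.006,sy=.03))
plan((.4655,-.2945,.12,-.18))
E
```

```text
(array([ 0.46628267, -0.29601197, -0.18609029]), np.float64(-30.062932738352217)) (array([ 0.46860227, -0.30991821, -0.11284296]), np.float64(-11.527725986779181))
t 50.0 p [ 0.4003 -0.2002  0.1707] zax [ 0.001 -0.001 -1.   ] q6 -0.37
leg [-0.0813  0.0808  0.0508] turn 0.0025 rows>= 3
```

View pics/v6.png

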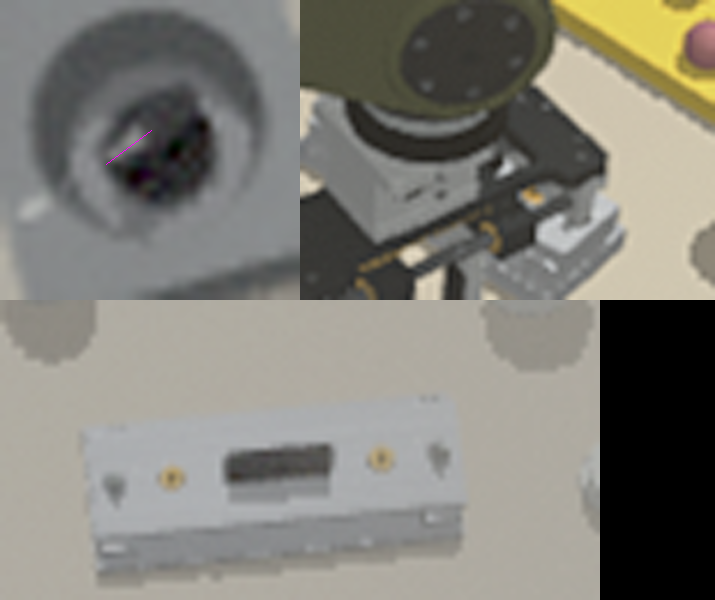

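```bash
python3 - <<'E'
from plan import *
plan((.4649,-.2939,.10,-.183))
E
```

```text
t 50.0 p [ 0.4003 -0.2002  0.1707] zax [ 0.001 -0.001 -1.   ] q6 -0.37
leg [-0.0808  0.0801  0.0708] turn 0.0055 rows>= 3
```

{"op": "move_arm", "data": {
  "increments": [
    [-0.027, 0.0269, 0, 0],
    [-0.027, 0.0269, 0, 0],
    [-0.027, 0.0267, 0, 0.003],
    [0, 0, 0.04, 0],
    [0, 0, 0.03, 0],
    [0, 0, 0, 0],
    [0, 0, 0, 0]
  ]
}}

```text
time_s: 50.88
ee_pos: [0.4653, -0.2947, 0.1015]
eef_rot: [3.14, 0.001, 1.388]
force: [0.4, -0.3, 0.4]
grip_width: 0.0467
grip_force: 0.0
```

```bash
python3 - <<'E'
from plan import *
plan((.4649,-.2939,.0445,-.183))
E
```

```text
t 50.88 p [ 0.4653 -0.2947  0.1015] zax [ 0.001 -0.001 -1.   ] q6 -0.45
leg [ 0.0007 -0.0006  0.057 ] turn -0.0001 rows>= 1
```

{"op": "move_arm", "data": {
  "increments": [
    [0.0007, -0.0006, 0.025, 0],
    [0, 0, 0.02, 0],
    [0, 0, 0.012, 0],
    [0, 0, 0, 0],
    [0, 0, 0, 0]
  ]
}}

```text
time_s: 51.5
ee_pos: [0.4648, -0.2939, 0.044]
eef_rot: [3.14, 0.001, 1.386]
force: [-0.4, 0.1, 0.1]
grip_width: 0.047
grip_force: 0.0
```

{"op": "move_arm", "data": {
  "increments": [
    [0, 0, 0, 0],
    [0, 0, 0, 0],
    [0, 0, 0, 0],
    [0, 0, 0, 0],
    [0, 0, 0, 0]
  ],
  "grip": 0,
  "force": 25
}}

```text
time_s: 52.12
ee_pos: [0.4643, -0.2936, 0.043]
eef_rot: [3.141, 0.0, 1.386]
force: [-0.6, 0.5, 1.6]
grip_width: 0.0136
grip_force: 25.0
```

{"op": "move_arm", "data": {
  "increments": [
    [0, 0, -0.02, 0],
    [0, 0, -0.03, 0],
    [0, 0, -0.03, 0],
    [0, 0, 0, 0],
    [0, 0, 0, 0]
  ]
}}

```text
time_s: 52.75
ee_pos: [0.4638, -0.2932, 0.1216]
eef_rot: [-3.14, -0.001, 1.386]
force: [-0.0, -0.3, -2.4]
grip_width: 0.0141
grip_force: 25.0
```

```bash
python3 - <<'E'
from plan import *
print(st()[0]["grip_width"]);plan((.4628,-.0252,.125,-.180))
E
```

```text
0.0141022258492659
t 52.75 p [ 0.4638 -0.2932  0.1216] zax [-0.001  0.001 -1.   ] q6 -0.45
leg [ 0.2633 -0.0501 -0.0031] turn -0.0045 rows>= 5
```

{"op": "move_arm", "data": {
  "increments": [
    [0.0439, -0.0083, 0, 0],
    [0.0439, -0.0083, 0, 0],
    [0.0439, -0.0083, 0, 0],
    [0.0439, -0.0083, 0, 0],
    [0.0439, -0.0083, 0, 0],
    [0.0439, -0.0083, 0, -0.0045],
    [0, 0, 0.03, 0],
    [0, 0, 0.025, 0],
    [0, 0, 0, 0],
    [0, 0, 0, 0]
  ]
}}

```text
time_s: 54.0
ee_pos: [0.4637, -0.0256, 0.0682]
eef_rot: [-3.141, 0.0, 1.391]
force: [-0.1, 0.5, -0.4]
grip_width: 0.0138
grip_force: 25.0
```

```bash
python3 - <<'E'
from plan import *
print(st()[0]["grip_width"]);plan((.4628,-.0252,.044,-.180))
E
```

```text
0.013786896785130565
t 54.0 p [ 0.4637 -0.0256  0.0682] zax [-0.  0. -1.] q6 0.05
leg [ 0.0002 -0.001   0.0242] turn -0.0002 rows>= 1
```

{"op": "move_arm", "data": {
  "increments": [
    [0, -0.0007, 0.01, 0],
    [0, 0, 0.006, 0],
    [0, 0, 0.003, 0],
    [0, 0, 0.003, 0],
    [0, 0, 0, 0],
    [0, 0, 0, 0]
  ]
}}

```text
time_s: 54.75
ee_pos: [0.463, -0.0254, 0.0461]
eef_rot: [3.141, 0.0, 1.391]
force: [0.2, -0.1, -2.6]
grip_width: 0.014
grip_force: 25.0
```

{"op": "move_arm", "data": {
  "increments": [
    [0, 0, 0.001, 0],
    [0, 0, 0.001, 0],
    [0, 0, 0.0005, 0],
    [0, 0, 0, 0],
    [0, 0, 0, 0]
  ]
}}

```text
time_s: 55.38
ee_pos: [0.463, -0.0253, 0.044]
eef_rot: [3.141, 0.0, 1.391]
force: [-4.6, -0.1, 8.4]
grip_width: 0.0138
grip_force: 25.0
```

Contact at the expected height. Release, back off and check.

{"op": "move_arm", "data": {
  "increments": [
    [0, 0, 0, 0],
    [0, 0, 0, 0],
    [0, 0, 0, 0]
  ],
  "grip": 0.5
}}

```text
time_s: 55.75
ee_pos: [0.463, -0.0254, 0.0434]
eef_rot: [3.142, -0.0, 1.391]
force: [0.7, -0.2, 0.3]
grip_width: 0.0402
grip_force: 0.0
```

{"op": "move_arm", "data": {
  "increments": [
    [0, 0, -0.02, 0],
    [0, 0, -0.04, 0],
    [0, 0, -0.05, 0],
    [0, 0, -0.05, 0],
    [-0.06, 0.02, 0, 0],
    [-0.06, 0.02, 0, 0],
    [-0.06, 0.02, 0, 0],
    [-0.06, 0.02, 0, 0],
    [-0.06, 0, 0, 0],
    [-0.06, 0, 0, 0],
    [0, 0, 0, 0],
    [0, 0, 0, 0]
  ]
}}

```text
time_s: 57.25
ee_pos: [0.4768, -0.3904, 0.2031]
eef_rot: [-3.141, -0.0, 1.391]
force: [0.5, -0.0, 1.3]
grip_width: 0.0474
grip_force: 0.0
```

```bash
python3 - <<'E'
from ov import *
im={n:snap(n,n+'7.png') for n in("top","side")}
print(fit(im,rect(.104,.17,.040),[.463,-.0265,-.18],sr=.008,sy=.04),fit(im,M['tray'],[.462,-.0265,-.175],sr=.004,sy=.03))
i=cv2.convertScaleAbs((im["top"]/255.)**.6*255)
a=ov(i,"top",[],(240,130,400,250),5); c=ov(im["side"],"side",[],(290,145,450,265),5)
cv2.imwrite('pics/v7.png',np.hstack([cv2.resize(x,(400,300)) for x in(a,c)]))
print(telemetry.get_obs()["time_s"])
E
```

```text
(array([ 0.46410301, -0.02712541, -0.17924953]), np.float64(-43.395034574583775)) (array([ 0.46007872, -0.02623591, -0.17925948]), np.float64(-48.20651148907074))
57.35
```

View pics/v7.png

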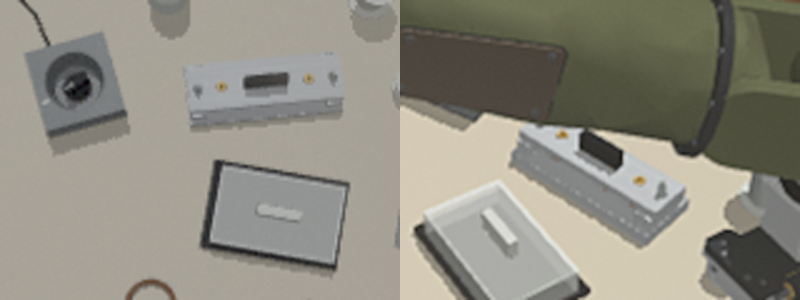

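The cover is level inside the tray's lip, the plate sits flush on the jig and the knob points at the mark. Handing in.

```bash
python3 -c "
from station import hand_in
print(hand_in())"
```

```text
the job is handed in; nothing more can be done
None
```

The job is handed in at about 57 s of the 210 s limit, but `hand_in()` returned no verdict: in the last pictures the cover was back in the emptied tray, the three blanks were in their nests under a flush drill plate, and the knob was set to about 1.2 rad at the white mark.

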